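# File a sample circuit board in a lever arch file

### The job

Lift the lever of the open lever arch file by its red finger roll so that the rings spring open, then thread the green two-holed circuit board over the two posts, component side up and lying over the filed sheets, and let it down flat without forcing it. Then press the lever down with shut fingers until it is fully home and keep a steady push of about 12 newtons on the roll for one second so that the catch sets, never leaning on it with more than 20. Work the rings only by the lever, let go of everything, and leave the other things on the bench where they are.

Things in the scene. Friction and masses are not known exactly. Their poses are not given: they have to be found in the camera images.
- file: A5 lever arch file lying open, fixed to the mat: dark covers, grey lining. Origin on the mat midway between its posts; z up, y along the line of posts, x from the sheets across the mechanism to spine and front cover. Covers 3 mm thick, x -130 to 300, y -105 to 145 mm. Filed sheets (x -125 to 12, y -75 to 75 mm), pierced by the posts, have their top 13 mm above the origin.
- post_left (a point): Tip of the steel post at file y = +40 mm (x = 0), 52 mm above the file's origin. Post 5 mm in diameter, tapering over its last 9 mm to 2 mm at the tip; it stands 39 mm out of the sheets.
- post_right (a point): Tip of the same kind of post at file y = -40 mm.
- rings: Two arches of 4.4 mm steel wire on one axle along file y; origin on the axle at file x 32, y 0, z 9 mm. Shut, they meet the posts from the spine side, 56 mm high. Geared to the lever (1.15 rad per rad), they swing up and to +x; fully open they stand 39 mm or more to +x of the line of posts, up to 62 mm high. Not to be pushed directly.
- lever (a joint): Lever angle, rad: 0 closed and level (rings shut), 0.75 fully open. Axis along file x, the tip rises as it grows. Over-centre spring: from closed it takes about 6 N up at the tip; past about 0.1 it springs open and stays open. Closing takes 5 to 9 N down on the tip; below about 0.1 it snaps shut onto a hard stop.
- lever_tip (a point): Centre of the lever's red finger roll, a cylinder 14 mm in diameter and 22 mm long along file x, with flat ends to pinch; it turns freely on its own axis. 80 mm from the hinge; at file x 28, y 132, z 30 mm when closed. The blade, 12 mm wide and 4 mm thick, is springy at its end: a firm push on the roll bends it by some millimetres.
- lever_hinge (a point): Hinge axis of the lever, at x = 28, y = 52, z = 30 mm of the file, between two bracket cheeks. The lever points to file +y when closed.
- board: Green circuit board to be filed, 80 (x) by 110 (y) by 4 mm, about 90 g, loose, component side up. Origin at the centre of its underside, z up. Grip it by the white block, 30 (x) by 26 (y) mm, centred at x -12, y 0, top 22 mm up. Round 8 mm holes at x 28, y -40 and 40 mm. Filed, its axes are parallel to the file's, its origin at file x -28, y 0, z 13 mm.
- hole_left (a point): Centre of the board's hole at board y = +40 mm, at the underside; belongs on post_left.
- hole_right (a point): Centre of the board's hole at board y = -40 mm, at the underside; belongs on post_right.
- spare_board: Red board without holes, same size as the green one, with a black block; stays where it lies.
- meter: Black multimeter 150 x 75 x 32 mm, a bystander.
- screwdriver: Screwdriver 180 mm long, a bystander.
- spool: Grey solder spool, 54 mm across, 40 mm tall, a bystander.
- flux: Small clear bottle with a yellow cap, 36 mm across, 90 mm tall, a bystander.
Mind the look-alikes: they are no part of the job. What is meant by the board is not purple, and is the larger of those in its own colour.

How it is judged (in metres and radians):
On the way, in this order (a step that is already met when the one before it is completed fails the run):
1. the lever is lifted and the rings stand open (value of joint lever above 0.65 rad), for 0.2 s.
2. with the rings open, the board lies flat on the sheets with both holes over their posts (horizontal distance between hole_left and post_left below 0.0035 m and horizontal distance between hole_right and post_right below 0.0035 m and z of board in the frame of file below 0.017 m and angle between board's own z axis and vertical below 0.08 rad and value of joint lever above 0.65 rad), for 0.2 s.
3. the lever is home and held down with a push between 7 and 20 N for 0.4 s (horizontal distance between hole_left and post_left below 0.0035 m and horizontal distance between hole_right and post_right below 0.0035 m and z of board in the frame of file below 0.017 m and angle between board's own z axis and vertical below 0.08 rad and value of joint lever below 0.02 rad and contact force between the fingers and file between 7 and 20 N), for 0.4 s.
At the end, for the whole second after the job is handed in: The green board lies flat on the filed sheets (underside within 4 mm of the sheets' top, tilt under 0.08 rad) with each hole centre within 3.5 mm of its own post, at rest, and the lever is down and stays down (below 0.03 rad), rings closed (horizontal distance between hole_left and post_left below 0.0035 m and horizontal distance between hole_right and post_right below 0.0035 m and z of board in the frame of file below 0.017 m and angle between board's own z axis and vertical below 0.08 rad and value of joint lever below 0.03 rad and linear speed of board below 0.02 m/s); the robot touches nothing.
It fails at once if the lever or file is pushed with more than 20 N while the board is on the posts (horizontal distance between hole_left and post_left below 0.0035 m and horizontal distance between hole_right and post_right below 0.0035 m and z of board in the frame of file below 0.017 m and angle between board's own z axis and vertical below 0.08 rad and contact force between the fingers and file above 20 N).
It fails at once if the board is forced against the file or its posts with more than 20 N (contact force between board and file above 20 N).
It fails at once if the rings are pushed by the fingers with more than 8 N (contact force between the fingers and rings above 8 N).
It fails at once if another thing on the bench (red board, multimeter, screwdriver, spool or bottle) is moved by more than 30 mm (distance of any of spare_board, meter, screwdriver, spool, flux from where it was at the start of the episode above 0.03 m).
It also fails if it takes over 72 s, if anything falls off the work surface, if the arm or the gripper's body presses on something with over 40 N, if the wrist force passes 120 N, or if a joint passes its speed limit or range.

### The arm

A 7-joint arm with a two-finger parallel gripper is mounted at the origin on the work surface. World frame = base frame: x ahead of the robot, y to its left, z up, the work surface at z = 0. Lengths are in m, angles in degrees, forces in N, time in s.
With the tool pointing down it reaches from about 0.425 to 0.875 m from the base axis. Payload 4.7 kg.
Tool frame: the origin (TCP) lies at the very end of the fingers, on their centre line; the grasp point (between the pads) lies behind it (ctrl.grasp_offset is the x of the grasp point in the tool frame, in m); x points along the fingers, y is the direction in which the jaws open and shut, and the axes are right-handed (so a half turn about x gives the same grasp; the last joint's range is limited). The gripper opens to 87 mm and grips with 3 to 60 N. Pads are 19 mm wide; open, the fingers measure 117 mm over their backs; the gripper's body (75 mm by 190 mm) begins 51 mm behind the grasp point.
Start: joints at [67.844, 18.392, -4.016, 83.108, 1.295, 78.541, -3.26], TCP at [0.254, -0.599, 0.223] pointing down, gripper open.
Joint ranges: [-163.93, 163.93], [-17.29, 119.83], [-79.2, 71.16], [3.27, 140.29], [-89.18, 269.18], [5.43, 117.66], [-154.24, 154.24]. Speed limits (degrees/s): [147.25, 147.25, 180, 180, 180, 180, 180].

### API

Orientations are given as [roll, pitch, yaw] about the fixed x, y, z axes, in that order (R = Rz(yaw) Ry(pitch) Rx(roll)).
In Python, from cell import ctrl gives the robot as it stands. The module is installed in compiled form; this text tells all that it offers.
- The arm moves only by the tool apply_moves, never from a script. Its argument "commands" is a list of rows, each a list of 3 entries, a list of its own where there are three numbers: the gripper command: -1 is fully open, 1 is shut, values between are in proportion, then the shift along the tool's x, y, z in cm, then the turn about the tool's x in rad. In form: [[jaw, [tx, ty, tz], turn], ...]. A call has 1 to 20 rows; each row shifts and turns the pose as measured when the row begins, along the tool's axes as they then stand; what a row does not reach is not made up. A row lasts 1/8 s, in which the tool goes at most 62.5 mm and 10.7 degrees, less where a joint would pass 70% of its speed; a pose out of reach is approached as far as the arm can. A call with a gripper value outside its range is refused whole. The fingers move at their own pace and stop on an object; "squeeze" is the grip in N (left out, the last holds). Time passes only in rows, so rows that do not move let the fingers close. It gives the time, the measured TCP pose, the force and the opening at its end, in the units of the state.
- ctrl.sense(): the state, without advancing time (a new reading comes with each control period).
- ctrl.camera(name): name is "scene" or "top" or "wrist"; returns the picture (480x640x3 uint8, red, green, blue); there is no depth.
- ctrl.camera_params(name): a dict with "vfov" (degrees; the focal length in pixels is half the picture's height over the tangent of half this angle, whatever the lens; pixels are square), "cx", "cy" (the principal point, pixels), "eye" and "attitude" of the camera in the world. Camera axes: x right, y up, looking along -z (the intrinsics and any distortion apply to the point x, -y, -z); pixel columns grow to the right and rows downward; lengths in m; the calibration is good to about 2 mm. The wrist camera is an equidistant fisheye: a pixel r from the principal point sees the ray r / f radians off the axis. A picture is of the moment at which its call begins: read the wrist's pose just before it. camera_params takes no time and is no camera call; for the wrist camera it gives the pose at the moment of the call.
- ctrl.close_job(): hands the job in, once; it reports no verdict.
The state is a dict: "time_s": time; "joint_positions": joint angles; "joint_vel": joint speeds; "tau": joint torques, N m; "tcp_pos": TCP position; "tool_rot": TCP orientation; "ft_force": force on the tool from outside, world axes, zero at the start; "wrist_torque": the same for the moment, N m; "opening": finger opening in m.
Only numpy, scipy, OpenCV 4.12 (cv2) and the standard library are available. Lean on these libraries where they do the work, as an engineer would, in place of code of your own. Each camera call takes 0.05 s, during which the arm holds its last target. There are 200 camera calls.

## Working session

There is one attempt and no reset: what is moved stays moved. The work goes in short steps, Python scripts to look and compute and a tool call to move; the robot and the scene stay as the last step left them, time stands still between calls to the robot, and variables do not carry over. Pictures are saved under pics/ and viewed, about 8 in all and at most 12, crops included, and the job is handed in when it is done.

Besides the shell and the picture viewer there is one more tool, called after "Request:" by a JSON object that holds its "method" and its "body". apply_moves: Moves the arm, as the interface text tells. Its arguments: {"type":"object","properties":{"commands":{"type":"array"},"squeeze":{"type":"number"}},"required":["commands"]}

```bash
mkdir -p pics; cat > h.py <<'E'
import numpy as np, cv2
from cell import ctrl
from scipy.spatial.transform import Rotation as R
def snap(n,f):
    p=ctrl.camera_params(n); im=ctrl.camera(n); cv2.imwrite('pics/'+f,im[:,:,::-1]); return im,p
E
python3 - <<'E'
from h import *
print(ctrl.sense()); print(ctrl.grasp_offset)
a,p=snap('top','top0.png'); print(p)
b,q=snap('scene','scene0.png'); print(q)
c,q=snap('wrist','wrist0.png'); print(q)
E
```

```text
{'time_s': 0.0, 'joint_positions': array([67.84530451, 18.43953208, -4.01549755, 83.1763429 ,  1.29440125,
       78.54041422, -3.26178924]), 'joint_vel': array([ 0.10857149,  0.05797052,  0.00245611,  0.05335566, -0.03999082,
        0.04149914,  0.08014901]), 'tau': array([-1.34168960e-03, -4.91291285e+01, -4.04707426e-01, -3.12528706e+01,
       -6.38995506e-02,  4.36739030e-02,  1.82643525e-04]), 'tcp_pos': array([ 0.25331988, -0.5979929 ,  0.22144353]), 'tool_rot': array([-87.29943128,  89.88879928, 115.66310481]), 'ft_force': array([ 0.13776068,  0.0658327 , -0.17996847]), 'wrist_torque': array([0.01728178, 0.01186543, 0.03044132]), 'opening': 0.08689260172282978}
-0.0187
{'vfov': 51.05613891357993, 'cx': 305.25053487208845, 'cy': 245.5559817374888, 'eye': array([ 3.21425574e-01, -4.20074055e-04,  1.57604086e+00]), 'attitude': array([  9.49812631,  -1.37235256, -89.13537792])}
{'vfov': 53.70471486706291, 'cx': 315.0599589439583, 'cy': 231.12413588755177, 'eye': array([ 1.1443575 , -0.6571232 ,  0.89358815]), 'attitude': array([45.16330658, -0.49883763, 43.09906395])}
{'vfov': 65.70646984690485, 'cx': 327.5993885160534, 'cy': 235.36717115495554, 'eye': array([ 0.3207695 , -0.56991175,  0.38371217]), 'attitude': array([-1.54894710e+01,  4.28913722e-02, -6.70621682e+01])}
```

View pics/top0.png

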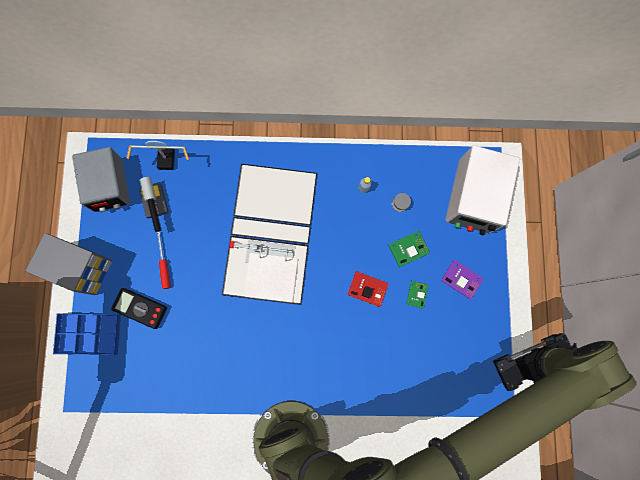

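View pics/scene0.png

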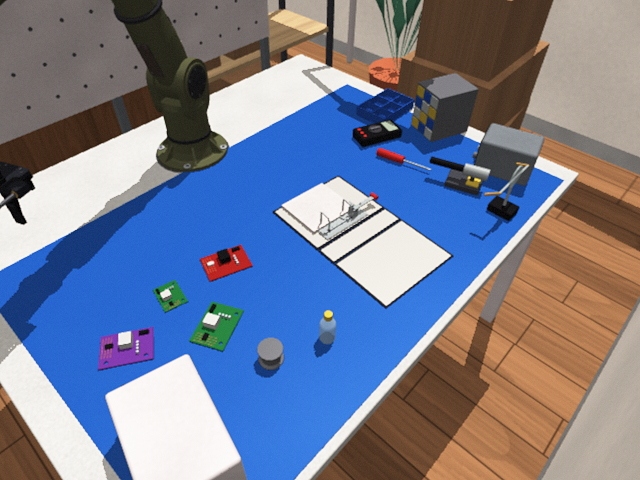

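```bash
python3 - <<'E'
from h import *
t=cv2.imread('pics/top0.png'); s=cv2.imread('pics/scene0.png')
C=np.zeros((600,800,3),np.uint8)
def put(im,x0,y0,w,h,k,X,Y):
    C[Y:Y+h*k,X:X+w*k]=cv2.resize(im[y0:y0+h,x0:x0+w],None,fx=k,fy=k,interpolation=cv2.INTER_CUBIC)
put(t,220,220,100,90,4,0,0)
put(t,382,224,50,50,6,400,0)
put(s,270,170,100,75,4,0,360) if 0 else put(s,270,175,120,60,4,0,360)
put(s,185,298,60,55,5,480,320)
cv2.imwrite('pics/c1.png',C)
E
```

```text
(no output)
```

View pics/c1.png

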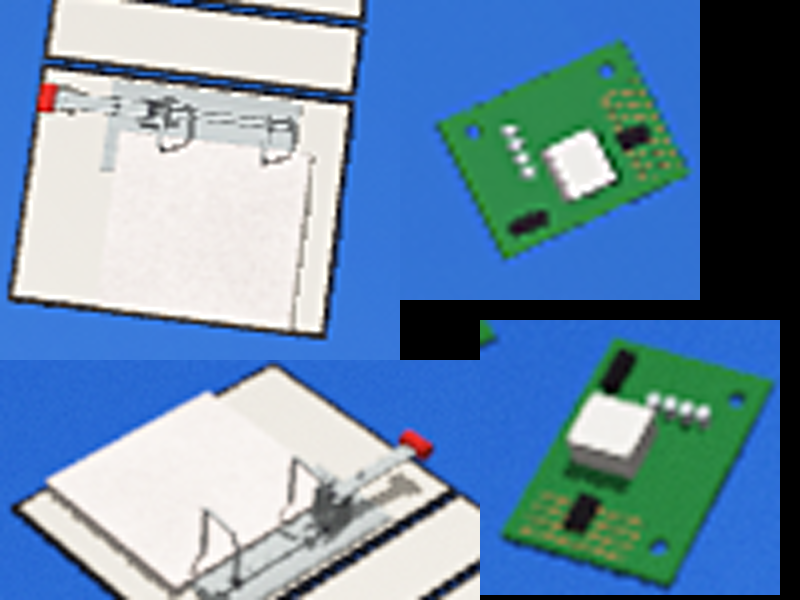

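```bash
cat >> h.py <<'E'
def proj(p,P,fish=False):
    f=240/np.tan(np.radians(p['vfov']/2)); A=R.from_euler('xyz',p['attitude'],degrees=True)
    c=A.inv().apply(np.atleast_2d(P)-p['eye']); X,Y,Z=c[:,0],-c[:,1],-c[:,2]
    r=np.hypot(X,Y)+1e-12; k=np.arctan2(r,Z)/r if fish else 1/Z
    return np.c_[p['cx']+f*k*X,p['cy']+f*k*Y]
def place(v,P):  # v=x,y,z,yaw(rad)
    return R.from_euler('z',v[3]).apply(np.atleast_2d(P))+np.array(v[:3])
def quad(mask,seed):
    n,l,st,_=cv2.connectedComponentsWithStats(mask.astype(np.uint8))
    m=(l==l[seed[1],seed[0]]).astype(np.uint8)
    c=max(cv2.findContours(m,0,cv2.CHAIN_APPROX_NONE)[0],key=cv2.contourArea)
    h=cv2.convexHull(c)
    for e in np.linspace(1,30,200):
        q=cv2.approxPolyDP(h,e,True)
        if len(q)<=4: break
    q=q[:,0].astype(float); c=c[:,0].astype(float); 
    # refine sides by line fits
    L=[]
    for i in range(4):
        a,b=q[i],q[(i+1)%4]; d=(b-a)/np.linalg.norm(b-a); n_=np.array([-d[1],d[0]])
        t=(c-a)@d/np.linalg.norm(b-a); s=c[(abs((c-a)@n_)<2.5)&(t>.1)&(t<.9)]
        v=cv2.fitLine(s.astype(np.float32),cv2.DIST_HUBER,0,.01,.01).ravel(); L.append(v)
    P=[]
    for i in range(4):
        u,v=L[i-1],L[i]; t=np.linalg.solve(np.c_[u[:2],-v[:2]],v[2:]-u[2:]); P.append(u[2:]+t[0]*u[:2])
    return np.array(P)
E
python3 - <<'E'
from h import *
from scipy.optimize import least_squares as LS
pt=ctrl.camera_params('top'); ps=ctrl.camera_params('scene')
t=cv2.cvtColor(cv2.imread('pics/top0.png'),cv2.COLOR_BGR2HSV).astype(int); s=cv2.cvtColor(cv2.imread('pics/scene0.png'),cv2.COLOR_BGR2HSV).astype(int)
G=lambda h:(h[...,0]>45)&(h[...,0]<85)&(h[...,1]>80)
NB=lambda h:~((h[...,0]>95)&(h[...,0]<125)&(h[...,1]>120))
def fill(m): 
    return cv2.morphologyEx(m.astype(np.uint8),cv2.MORPH_CLOSE,np.ones((5,5)))>0
def fit(model,obs,v0):
    def res(v):
        o=[]
        for p,q in obs:
            a=proj(p,place(v,model)); d=np.linalg.norm(a[:,None]-q[None],axis=2); j=d.argmin(1); o.append(a-q[j])
        return np.concatenate(o).ravel()
    for i in range(3): r=LS(res,v0,loss='soft_l1'); v0=r.x
    return r.x,res(r.x).reshape(-1,2).round(1)
qb=[(pt,quad(fill(G(t)),(400,245))),(ps,quad(fill(G(s)),(225,325)))]
mb=np.array([[a,b,0.004] for a in(-.04,.04) for b in(-.055,.055)])
for o in (qb[:1],qb[1:],qb):
    v,e=fit(mb,o,[.6,-.25,0,.42]) if len(o)==2 else fit(mb,o,[.6,-.25,0,.42]); print('board',v.round(4),e.tolist())
mf=np.array([[a,b,0.003] for a in(-.13,.3) for b in(-.105,.145)])
qf=[(pt,quad(NB(t),(270,200))),(ps,quad(NB(s),(390,270)))]
print(qf[0][1].round(1).tolist(),qf[1][1].round(1).tolist())
for o in (qf[:1],qf[1:],qf):
    v,e=fit(mf,o,[.6,.07,0,-.1]); print('file',v.round(4),e.tolist())
    print('tips',place(v,[[0,.04,.052],[0,-.04,.052],[.028,.132,.03]]).round(4).tolist())
tip=place(v,[[.028,.132,.03]]); print(proj(pt,tip),proj(ps,tip))
for p,h in((pt,t),(ps,s)):
    m=((h[...,0]<8)|(h[...,0]>172))&(h[...,1]>150)
    m[:, :200]=0; m[:,385:]=0
    n,l,st,c=cv2.connectedComponentsWithStats(m.astype(np.uint8)); print([(c[i].round(1).tolist(),st[i,4]) for i in range(1,n) if st[i,4]>15])
E
```

```text
board [ 0.6339 -0.3953 -0.1939  0.1094] [[-7.2, 0.1], [2.6, 10.9], [0.2, -0.1], [-0.1, -11.0]]
board [-1.11142623e+05  5.81839738e+04 -1.59430082e+05  1.16850000e+00] [[-0.0, 0.0], [-0.0, -0.0], [0.0, 0.0], [0.0, -0.0]]
board [ 5.821e-01 -3.640e-01 -5.000e-04  4.461e-01] [[1.0, 0.2], [-0.4, 1.0], [0.0, -0.6], [-0.7, -0.2], [-0.9, 0.3], [-0.2, -0.5], [0.3, 0.6], [0.7, -0.2]]
[[241.3000030517578, 163.89999389648438], [315.8999938964844, 173.39999389648438], [309.70001220703125, 224.1999969482422], [233.8000030517578, 215.0]] [[271.29998779296875, 210.10000610351562], [337.8999938964844, 175.60000610351562], [452.0, 255.5], [385.3999938964844, 307.20001220703125]]
file [ 1.1866 -0.0114 -1.9119 -0.0346] [[1.0, 0.9], [-34.3, -0.9], [-2.3, -6.4], [37.7, 1.1]]
tips [[1.1879, 0.0286, -1.8599], [1.1852, -0.0514, -1.8599], [1.2191, 0.1196, -1.8819]]
file [ 0.536   0.0687 -0.0013 -0.1065] [[0.4, 0.9], [-0.1, -0.6], [-0.6, 0.1], [0.3, -0.3]]
tips [[0.5402, 0.1084, 0.0507], [0.5317, 0.0289, 0.0507], [0.5779, 0.1969, 0.0287]]
file [ 0.5397  0.062   0.0038 -0.0975] [[-6.7, 79.9], [-10.9, 79.9], [2.1, -1.5], [0.2, -0.9], [-0.6, 1.7], [-1.2, -0.5], [0.3, 1.1], [0.9, -0.3]]
tips [[0.5436, 0.1018, 0.0558], [0.5358, 0.0222, 0.0558], [0.5804, 0.1907, 0.0338]]
[[233.05125073 244.07207337]] [[372.55299614 196.11545525]]
[([231.0, 244.0], np.int32(27)), ([367.3, 288.2], np.int32(704))]
[([378.9, 68.5], np.int32(17)), ([375.7, 80.8], np.int32(77)), ([361.5, 131.9], np.int32(38)), ([380.7, 152.2], np.int32(54)), ([373.6, 195.4], np.int32(26)), ([225.6, 263.8], np.int32(856))]
```

```bash
cat >> h.py <<'E'
def go(xyz,jaw_deg,s=None):
    "tool-frame shift (cm) and turn (rad) to reach TCP xyz with jaw (tool y) heading jaw_deg mod 180"
    s=s or ctrl.sense(); M=R.from_euler('xyz',s['tool_rot'],degrees=True)
    d=M.inv().apply(np.array(xyz)-s['tcp_pos'])*100; y=M.apply([0,1,0]); h=np.degrees(np.arctan2(y[1],y[0]))
    t=(jaw_deg-h+90)%180-90; t*=np.sign(M.apply([1,0,0])[2])
    print('shift cm',d.round(2),'turn rad %.3f (%.1f)'%(np.radians(t),t),'jaw now %.2f'%h,'tcp',s['tcp_pos'].round(4),'q',s['joint_positions'].round(0),'t %.2f'%s['time_s'],'F',s['ft_force'].round(1),'op %.4f'%s['opening'])
E
python3 - <<'E'
from h import *
s=ctrl.sense(); M=R.from_euler('xyz',s['tool_rot'],degrees=True); print(M.as_matrix().round(3))
p=ctrl.camera_params('wrist'); C=R.from_euler('xyz',p['attitude'],degrees=True)
print('eye in tool',M.inv().apply(p['eye']-s['tcp_pos']).round(4)); print('cam axes in tool\n',(M.inv()*C).as_matrix().round(3))
go([.582,-.364,.2],25.6); go([.536,.069,.2],-6.1)
E
```

```text
[[-0.001  0.39  -0.921]
 [ 0.001 -0.921 -0.39 ]
 [-1.    -0.001  0.   ]]
eye in tool [-1.621e-01  1.000e-04 -7.300e-02]
cam axes in tool
 [[-0.001  0.267 -0.964]
 [ 1.     0.001 -0.001]
 [ 0.    -0.964 -0.267]]
shift cm [  2.18  -8.73 -39.39] turn rad 1.525 (87.4) jaw now -67.03 tcp [ 0.2534 -0.5981  0.2217] q [68. 18. -4. 83.  1. 79. -3.] t 0.15 F [-0.1  0.6 -0.4] op 0.0873
shift cm [  2.24 -50.39 -52.05] turn rad -1.063 (-60.9) jaw now -67.03 tcp [ 0.2534 -0.5981  0.2217] q [68. 18. -4. 83.  1. 79. -3.] t 0.15 F [-0.1  0.6 -0.4] op 0.0873
```

Request:
{"method": "apply_moves", "body": {"commands": [[-1, [0, -1.25, -5.63], 0], [-1, [0, -1.25, -5.63], 0], [-1, [0, -1.25, -5.63], 0], [-1, [0, -1.25, -5.63], 0], [-1, [0, -1.25, -5.63], 0], [-1, [0, -1.25, -5.63], 0], [-1, [0, -1.25, -5.63], 0], [-1, [0.6, 0, 0], -0.18], [-1, [0.6, 0, 0], -0.18], [-1, [0.6, 0, 0], -0.18], [-1, [0.6, 0, 0], -0.18], [-1, [0.6, 0, 0], -0.18], [-1, [0.6, 0, 0], -0.18], [-1, [0.6, 0, 0], -0.18], [-1, [0.6, 0, 0], -0.18], [-1, [0.6, 0, 0], -0.18], [-1, [0, 0, 0], 0]]}}

```text
time_s: 2.28
tcp_pos: [0.5887, -0.3546, 0.1558]
tool_rot: [-158.0, 89.1, 140.2]
ft_force: [-0.1, -0.6, -0.0]
opening: 0.0871
```

```bash
python3 - <<'E'
from h import *
go([.582,-.364,.15],25.6)
im,p=snap('wrist','wb.png'); print(p)
import pickle; pickle.dump(p,open('wb.pkl','wb'))
print(proj(p,place([.582,-.364,0,.446],[[.028,.04,0.004],[.028,-.04,.004],[-.012,0,.022]]),True))
E
```

```text
shift cm [ 0.58 -1.03  0.52] turn rad 0.045 (2.6) jaw now 28.19 tcp [ 0.5887 -0.3546  0.1558] q [ 50.  29. -30.  80.  14.  76.  48.] t 2.27 F [-0.1 -0.6 -0. ] op 0.0871
{'vfov': 65.70646984690485, 'cx': 327.5993885160534, 'cy': 235.36717115495554, 'eye': array([ 0.55638626, -0.29199857,  0.31895615]), 'attitude': array([-14.70210848,   0.35698738,  28.16100934])}
[[351.50723158 183.41321748]
 [346.11131489 271.98940073]
 [301.52119779 231.93243529]]
```

View pics/wb.png

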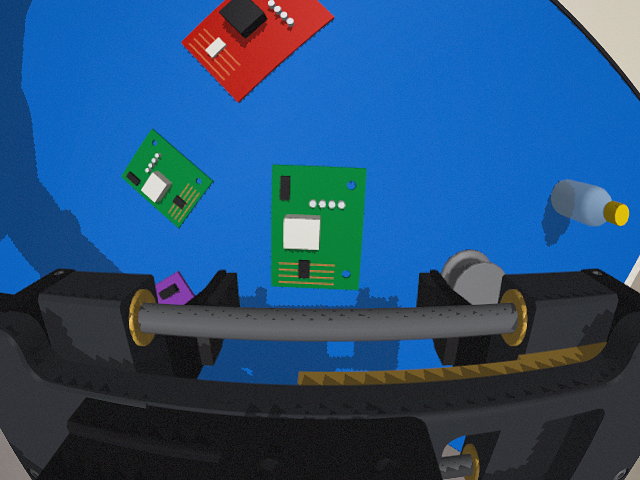

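```bash
python3 - <<'E'
from h import *
import pickle; p=pickle.load(open('wb.pkl','rb'))
im=cv2.imread('pics/wb.png'); h=cv2.cvtColor(im,cv2.COLOR_BGR2HSV).astype(int)
b=(h[...,0]>95)&(h[...,0]<125)&(h[...,1]>120)
n,l,st,c=cv2.connectedComponentsWithStats(b.astype(np.uint8))
print([(c[i].round(1).tolist(),int(st[i,4])) for i in range(1,n) if 20<st[i,4]<400])
go(place([.536,.069,0,-.1065],[[0,-.02,.2]])[0],-6.1)
E
```

```text
[([198.6, 180.6], 21), ([350.9, 184.8], 62), ([345.7, 273.2], 45), ([457.7, 442.8], 167)]
shift cm [ -3.94  14.15 -38.27] turn rad 0.597 (34.2) jaw now 28.11 tcp [ 0.5889 -0.3547  0.1562] q [ 50.  29. -30.  80.  14.  76.  48.] t 2.33 F [-0.3 -0.7 -0.4] op 0.0869
```

Request:
{"method": "apply_moves", "body": {"commands": [[-1, [-0.6, 1.77, -4.8], 0], [-1, [-0.6, 1.77, -4.8], 0], [-1, [-0.6, 1.77, -4.8], 0], [-1, [-0.6, 1.77, -4.8], 0], [-1, [-0.5, 1.77, -4.8], 0], [-1, [-0.5, 1.77, -4.8], 0], [-1, [-0.5, 1.77, -4.8], 0], [-1, [0, 1.77, -4.8], 0], [-1, [0, 0, 0], 0.15], [-1, [0, 0, 0], 0.15], [-1, [0, 0, 0], 0.15], [-1, [0, 0, 0], 0.15], [-1, [0, 0, 0], 0]]}}

```text
time_s: 3.95
tcp_pos: [0.5394, 0.0658, 0.2065]
tool_rot: [179.0, 89.6, 79.2]
ft_force: [0.2, -0.0, 0.8]
opening: 0.0871
```

```bash
python3 - <<'E'
from h import *
v=[.536,.069,0,-.1065]
go(place(v,[[0,-.02,.2]])[0],-6.1); print(ctrl.sense()['tool_rot'])
im,p=snap('wrist','wf.png'); print(p)
import pickle; pickle.dump(p,open('wf.pkl','wb'))
print(proj(p,place(v,[[0,.04,.052],[0,-.04,.052],[.028,.132,.03]]),True))
E
```

```text
shift cm [ 0.63 -0.26  1.74] turn rad -0.064 (-3.6) jaw now -9.75 tcp [0.5394 0.0658 0.2065] q [ 28.   9. -41.  99.   6.  75. -24.] t 3.95 F [ 0.2 -0.   0.8] op 0.0871
[178.9802276   89.59767504  79.2324145 ]
{'vfov': 65.70646984690485, 'cx': 327.5993885160534, 'cy': 235.36717115495554, 'eye': array([0.55169279, 0.13639139, 0.36909097]), 'attitude': array([-1.51153208e+01, -1.25518278e-02, -9.77590719e+00])}
[[319.7950241  171.41215574]
 [325.90387728 260.36800889]
 [344.7330462   67.6359944 ]]
```

View pics/wf.png

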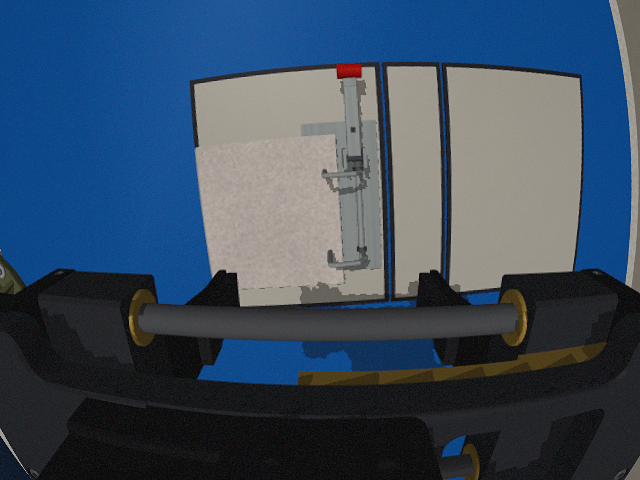

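```bash
python3 - <<'E'
from h import *
im=cv2.imread('pics/wf.png'); h=cv2.cvtColor(im,cv2.COLOR_BGR2HSV).astype(int)
m=((h[...,0]<8)|(h[...,0]>172))&(h[...,1]>150)
n,l,st,c=cv2.connectedComponentsWithStats(m.astype(np.uint8)); print([(c[i].round(1).tolist(),st[i].tolist()) for i in range(1,n) if st[i,4]>30])
C=np.zeros((600,800,3),np.uint8)
def put(x0,y0,w,hh,k,X,Y): C[Y:Y+hh*k,X:X+w*k]=cv2.resize(im[y0:y0+hh,x0:x0+w],None,fx=k,fy=k,interpolation=cv2.INTER_NEAREST)
put(310,155,66,120,5,0,0)
put(325,55,60,60,5,340,0)
put(180,70,22,22,6,660,0); put(570,65,22,22,6,660,140); put(190,135,24,24,6,650,280); put(320,125,60,50,5,340,310)
cv2.imwrite('pics/c2.png',C)
E
```

```text
[([348.3, 70.1], [336, 63, 26, 16, 340])]
```

View pics/c2.png

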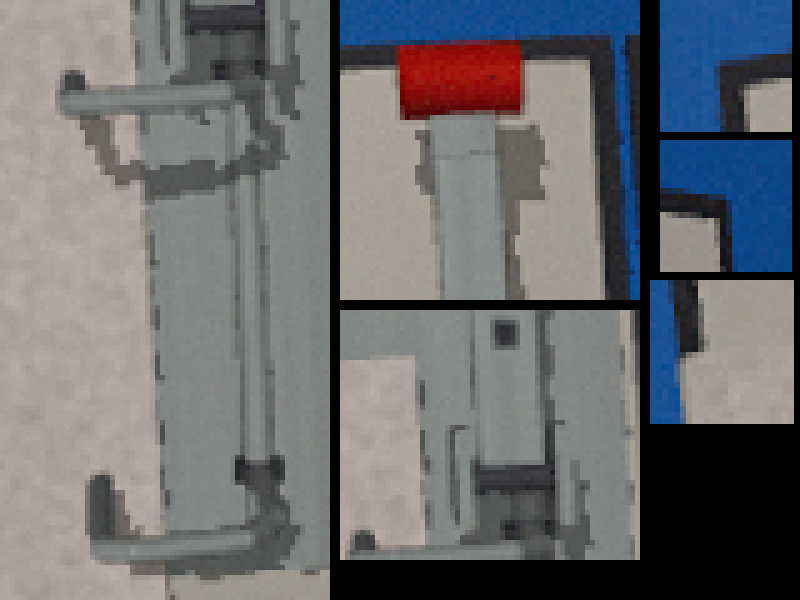

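```bash
python3 - <<'E'
from h import *
import pickle; p=pickle.load(open('wf.pkl','rb'))
from scipy.optimize import least_squares as LS
mod=np.array([[28,132,30],[-130,145,3],[300,145,3],[0,40,14],[0,-40,14],[0,40,52],[0,-40,52]])/1000
obs=np.array([[348.3,70.1],[190.3,80.8],[581.3,75],[325,169.4],[330,250.6],[323.8,175],[329,264]])
f=lambda v:(proj(p,place([v[0],v[1],v[3],v[2]],mod),True)-obs).ravel()
r=LS(f,[.536,.069,-.1065,0],loss='soft_l1'); print(r.x.round(4)); print(r.fun.reshape(-1,2).round(1))
g=lambda v:f([*v,0]); r=LS(g,[.536,.069,-.1065],loss='soft_l1'); print(r.x.round(4)); print(r.fun.reshape(-1,2).round(1))
v=[r.x[0],r.x[1],0,r.x[2]]
pt=ctrl.camera_params('top'); ps=ctrl.camera_params('scene'); print(proj(pt,place(v,mod)).round(1),proj(ps,place(v,mod)).round(1))
go(place(v,[[.028,.132,.07]])[0],np.degrees(v[3]))
E
```

```text
[ 0.5391  0.0656 -0.1075  0.0007]
[[ 0.6  0.5]
 [-0.5 -1.3]
 [-0.6 -0.3]
 [-0.6  1.4]
 [-0.4  0.3]
 [ 0.2 -0.2]
 [ 0.8 -0.4]]
[ 0.539   0.0655 -0.1072]
[[ 0.5  0.7]
 [-0.3 -1. ]
 [-1.  -0.2]
 [-0.6  1.4]
 [-0.4  0.2]
 [ 0.2 -0.2]
 [ 0.9 -0.6]]
[[232.2 244.1]
 [221.7 294.7]
 [241.4 163.2]
 [260.7 257.3]
 [286.  260.5]
 [259.9 255.6]
 [285.8 258.8]] [[373.3 196.7]
 [337.9 175.6]
 [452.8 256.1]
 [342.1 210.1]
 [320.2 223.1]
 [342.7 199.7]
 [320.5 212.7]]
shift cm [ 13.74   1.95 -13.22] turn rad -0.061 (-3.5) jaw now -9.67 tcp [0.5394 0.0658 0.2064] q [ 28.   9. -41.  99.   6.  75. -24.] t 4.00 F [0.7 0.9 0.3] op 0.0869
```

Request:
{"method": "apply_moves", "body": {"commands": [[-1, [0, 0, 0], -0.06], [-1, [1, 0.8, -4.4], 0], [-1, [3, 0.8, -4.4], 0], [-1, [3, 0.8, -4.4], 0], [-1, [3, 0, 0], 0], [-1, [0, 0, 0], 0]]}}

```text
time_s: 4.75
tcp_pos: [0.5809, 0.1965, 0.1063]
tool_rot: [146.0, 89.5, 50.0]
ft_force: [-0.2, -0.5, 0.5]
opening: 0.0872
```

```bash
cat >> h.py <<'E'
V=[.539,.0655,0,-.1072]; FY=-6.14
def F(x,y,z): return place(V,[[x/1000,y/1000,z/1000]])[0]
E
python3 - <<'E'
from h import *
go(F(28,132,14),FY); print(ctrl.sense()['tool_rot'])
E
```

```text
shift cm [ 9.23 -0.01  0.33] turn rad 0.003 (0.2) jaw now -5.98 tcp [0.5809 0.1965 0.1063] q [ 13.  24. -43.  96.  17.  67. -40.] t 4.75 F [-0.2 -0.5  0.5] op 0.0872
[146.02764891  89.53091168  50.0489291 ]
```

Request:
{"method": "apply_moves", "body": {"commands": [[-1, [3, 0, 0.11], 0], [-1, [3, 0, 0.11], 0], [-1, [2, 0, 0.1], 0], [0, [1.2, 0, 0], 0], [0.2, [0, 0, 0], 0], [0.2, [0, 0, 0], 0]], "squeeze": 12}}

```text
time_s: 5.5
tcp_pos: [0.5876, 0.1932, 0.0199]
tool_rot: [122.2, 88.9, 26.1]
ft_force: [0.8, -0.5, -0.7]
opening: 0.0648
```

```bash
python3 - <<'E'
from h import *
go(F(28,132,14),FY); print(ctrl.sense()['tool_rot'])
E
```

```text
shift cm [ 0.58 -0.67  0.02] turn rad 0.001 (0.0) jaw now -6.10 tcp [0.5876 0.1932 0.0199] q [ 11.  29. -40. 100.  22.  58. -42.] t 5.50 F [ 0.8 -0.5 -0.7] op 0.0648
[122.22719005  88.9069346   26.13589098]
```

Request:
{"method": "apply_moves", "body": {"commands": [[0.2, [0.3, -0.65, 0], 0], [0.6, [0.2, 0, 0], 0], [1, [0, 0, 0], 0], [1, [0, 0, 0], 0], [1, [0, 0, 0], 0]], "squeeze": 12}}

```text
time_s: 6.12
tcp_pos: [0.5809, 0.1948, 0.0162]
tool_rot: [121.3, 88.8, 25.3]
ft_force: [-2.6, 0.3, 0.3]
opening: 0.022
```

```bash
python3 - <<'E'
from h import *
go(F(28,132,14),FY); print(ctrl.sense()['tool_rot'])
E
```

```text
shift cm [0.22 0.01 0.1 ] turn rad 0.002 (0.1) jaw now -6.05 tcp [0.5809 0.1948 0.0162] q [ 11.  29. -40. 101.  22.  57. -43.] t 6.12 F [-2.6  0.3  0.3] op 0.0220
[121.34372716  88.83443143  25.2961984 ]
```

Request:
{"method": "apply_moves", "body": {"commands": [[1, [0, 0, 0], 0], [1, [-0.9, 0, 0.04], 0], [1, [-0.8, 0, 0.12], 0], [1, [-0.78, 0, 0.2], 0], [1, [-0.75, 0, 0.28], 0], [1, [-0.72, 0, 0.35], 0], [1, [-0.68, 0, 0.42], 0], [1, [-0.64, 0, 0.48], 0]], "squeeze": 25}}

```text
time_s: 7.12
tcp_pos: [0.5783, 0.1719, 0.0731]
tool_rot: [111.1, 88.9, 15.0]
ft_force: [3.5, 2.8, -14.3]
opening: 0.0223
```

```bash
python3 - <<'E'
from h import *
go(F(28,110.5,70),FY); print(ctrl.sense()['tool_rot'])
E
```

```text
shift cm [ 0.31  0.02 -0.05] turn rad 0.000 (0.0) jaw now -6.12 tcp [0.5783 0.1719 0.0731] q [ 15.  24. -42. 100.  18.  62. -39.] t 7.12 F [  3.5   2.8 -14.3] op 0.0223
[111.1405712   88.86745612  15.01934968]
```

Request:
{"method": "apply_moves", "body": {"commands": [[0.3, [0, 0, 0], 0], [-0.4, [0, 0, 0], 0], [-1, [0, 0, 0], 0], [-1, [-1, 0, 0], 0], [-1, [-3, 0, 0], 0], [-1, [-4, 0, 0], 0], [-1, [-4, 0, 0], 0], [-1, [0, 0, 0], 0]], "squeeze": 25}}

```text
time_s: 8.12
tcp_pos: [0.5764, 0.1742, 0.1988]
tool_rot: [120.4, 88.6, 24.4]
ft_force: [0.3, -0.7, -0.0]
opening: 0.0855
```

```bash
python3 - <<'E'
from h import *
B=place([.582,-.364,0,.446],[[-.012,0,.15]])[0]; go(B,25.6); print(ctrl.sense()['tool_rot'])
im,p=snap('scene','s1.png'); h=cv2.cvtColor(im[:,:,::-1].copy(),cv2.COLOR_BGR2HSV).astype(int)
m=((h[...,0]<8)|(h[...,0]>172))&(h[...,1]>150); m[230:]=0; m[:160]=0
n,l,st,c=cv2.connectedComponentsWithStats(m.astype(np.uint8)); print([(c[i].round(1).tolist(),st[i].tolist()) for i in range(1,n) if st[i,4]>5])
for a in(0,.6,.75): print(a,proj(p,[F(28,52+80*np.cos(a),30+80*np.sin(a))]).round(1))
E
```

```text
shift cm [ 4.33  5.02 54.16] turn rad -0.551 (-31.6) jaw now -5.96 tcp [0.5764 0.1742 0.1988] q [ 18.  17. -45.  92.  12.  74. -34.] t 8.12 F [ 0.3 -0.7 -0. ] op 0.0855
[120.36876547  88.62470981  24.41734799]
[([399.0, 160.7], [394, 160, 9, 3, 18]), ([369.8, 183.8], [366, 181, 8, 7, 32])]
0 [[373.3 196.7]]
0.6 [[371.2 186.2]]
0.75 [[369.6 184.7]]
```

Request:
{"method": "apply_moves", "body": {"commands": [[-1, [0, 0.3, 3], 0], [-1, [0, 0.5, 5.3], 0], [-1, [0, 0.5, 5.3], 0], [-1, [0, 0.5, 5.3], 0], [-1, [0, 0.5, 5.3], 0], [-1, [0, 0.5, 5.3], 0], [-1, [0, 0.5, 5.3], 0], [-1, [0, 0.5, 5.3], 0], [-1, [0, 0.5, 5.3], 0], [-1, [0.5, 0.5, 4], -0.14], [-1, [0.5, 0, 3], -0.14], [-1, [1, 0, 1], -0.14], [-1, [1, 0, 0], -0.13], [-1, [0, 0, 0], 0]]}}

```text
time_s: 9.93
tcp_pos: [0.5674, -0.376, 0.1413]
tool_rot: [166.5, 88.8, 103.2]
ft_force: [0.6, 1.1, 0.1]
opening: 0.087
```

```bash
python3 - <<'E'
from h import *
B=place([.582,-.364,0,.446],[[-.012,0,.06]])[0]; go(B,25.6); s=ctrl.sense(); print(R.from_euler('xyz',s['tool_rot'],degrees=True).as_matrix()[:,0])
E
```

```text
shift cm [ 8.14  0.61 -0.28] turn rad 0.020 (1.2) jaw now 26.77 tcp [ 0.5674 -0.376   0.1413] q [ 56.  29. -33.  82.  15.  74.  48.] t 9.93 F [0.6 1.1 0.1] op 0.0870
[-0.004681    0.01990983 -0.99979082]
```

Request:
{"method": "apply_moves", "body": {"commands": [[-1, [2, 0.3, -0.15], 0.02], [-0.4, [3, 0.3, -0.15], 0], [-0.2, [3, 0, 0], 0], [-0.1, [1.5, 0, 0], 0], [-0.1, [0, 0, 0], 0]]}}

```text
time_s: 10.55
tcp_pos: [0.5713, -0.365, 0.0403]
tool_rot: [171.3, 88.7, 106.4]
ft_force: [0.1, -0.7, 0.2]
opening: 0.0549
```

```bash
python3 - <<'E'
from h import *
B=place([.582,-.364,0,.446],[[-.012,0,.008]])[0]; go(B,25.6); s=ctrl.sense(); print(R.from_euler('xyz',s['tool_rot'],degrees=True).as_matrix()[:,0])
snap('wrist','wg.png'); p=ctrl.camera_params('wrist'); print(proj(p,place([.582,-.364,0,.446],[[.028,.04,0.004],[.028,-.04,.004],[-.012,0,.022]]),True))
E
```

```text
shift cm [ 3.22 -0.2   0.45] turn rad -0.008 (-0.4) jaw now 25.15 tcp [ 0.5713 -0.365   0.0403] q [ 54.  34. -32.  88.  18.  65.  44.] t 10.55 F [ 0.1 -0.7  0.2] op 0.0549
[-0.00635274  0.02153993 -0.99974781]
[[395.05088286 202.17725231]
 [388.91859914 331.07810856]
 [323.19098438 283.04731628]]
```

View pics/wg.png

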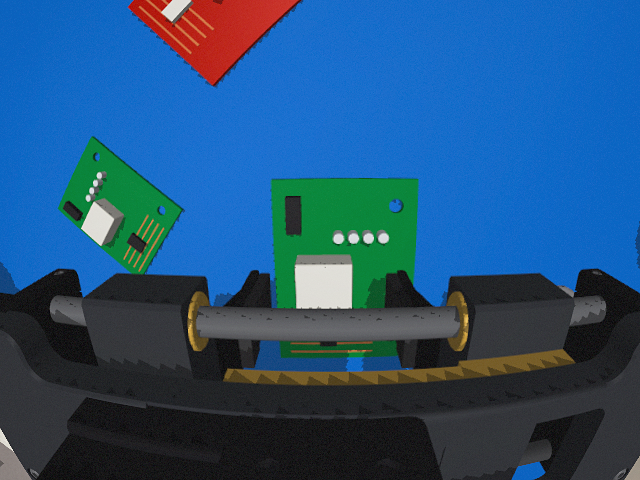

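Request:
{"method": "apply_moves", "body": {"commands": [[-0.1, [0.5, -0.2, 0.6], 0], [-0.1, [1.4, 0, 0.1], 0], [-0.1, [1.0, 0, 0.0], 0], [-0.1, [0.4, 0, 0], 0], [-0.1, [0, 0, 0], 0]]}}

```text
time_s: 11.22
tcp_pos: [0.5744, -0.3737, 0.0085]
tool_rot: [159.7, 89.0, 94.7]
ft_force: [-0.1, 0.3, 1.0]
opening: 0.048
```

```bash
python3 - <<'E'
from h import *
B=place([.582,-.364,0,.446],[[-.012,-.002,.008]])[0]; go(B,25.6)
E
```

```text
shift cm [ 0.06 -0.1  -0.35] turn rad -0.009 (-0.5) jaw now 25.06 tcp [ 0.5744 -0.3737  0.0085] q [ 54.  36. -31.  88.  19.  62.  44.] t 11.22 F [-0.1  0.3  1. ] op 0.0480
```

Request:
{"method": "apply_moves", "body": {"commands": [[-0.1, [0, -0.1, -0.35], -0.01], [-0.1, [0, 0, 0], 0], [0.2, [0.05, 0, 0], 0], [1, [0, 0, 0], 0], [1, [0, 0, 0], 0], [1, [0, 0, 0], 0]], "squeeze": 30}}

```text
time_s: 11.98
tcp_pos: [0.5725, -0.3709, 0.0092]
tool_rot: [154.6, 89.0, 90.3]
ft_force: [0.3, -1.0, 0.2]
opening: 0.0297
```

```bash
python3 - <<'E'
from h import *
B=place([.582,-.364,0,.446],[[-.012,-.002,.008]])[0]; go(B,25.6)
E
```

```text
shift cm [ 0.12 -0.05 -0.01] turn rad 0.002 (0.1) jaw now 25.69 tcp [ 0.5725 -0.3709  0.0092] q [ 54.  36. -31.  89.  19.  61.  44.] t 11.97 F [ 0.3 -1.   0.2] op 0.0297
```

Request:
{"method": "apply_moves", "body": {"commands": [[1, [-1, 0, 0], 0], [1, [-2, 0, 0], 0], [1, [-4, 0, 0], 0], [1, [-5, 0, 0], 0], [1, [-4, 0, 0], 0], [1, [-1, 0, 0], 0], [1, [0, 0, 0], 0]]}}

```text
time_s: 12.85
tcp_pos: [0.5729, -0.3737, 0.1905]
tool_rot: [143.9, 89.1, 79.6]
ft_force: [-0.5, 1.0, -2.4]
opening: 0.0301
```

```bash
python3 - <<'E'
from h import *
s=ctrl.sense(); M=R.from_euler('xyz',s['tool_rot'],degrees=True); print(M.as_matrix()[:,0])
im,p=snap('wrist','wh.png')
go(F(-40,0,140),FY)
h=cv2.cvtColor(im[:,:,::-1].copy(),cv2.COLOR_BGR2HSV).astype(int); g=((h[...,0]>45)&(h[...,0]<85)&(h[...,1]>80))
b=~g; n,l,st,c=cv2.connectedComponentsWithStats(b.astype(np.uint8)); print([(c[i].round(1).tolist(),st[i].tolist()) for i in range(1,n) if 30<st[i,4]<900])
# predicted hole with nominal grip: tool (5.2, +-40 , -40/+40)
T=lambda P: M.apply(np.atleast_2d(P))+s['tcp_pos']
print(proj(p,T([[.0092-.004,.04,-.04],[.0052,.04,.04],[.0052,.052,-.055],[.0052,-.028,-.055]]),True).round(1))
cv2.imwrite('pics/wh2.png',im[:,:,::-1])
E
```

```text
[ 0.00278294  0.0152222  -0.99988026]
shift cm [  5.67  12.58 -43.06] turn rad 0.556 (31.9) jaw now 25.74 tcp [ 0.5728 -0.3736  0.1899] q [ 55.  27. -34.  79.  14.  79.  47.] t 12.90 F [ 1.  -0.1 -1.2] op 0.0296
[([183.0, 154.8], [176, 146, 15, 19, 87]), ([186.8, 177.2], [173, 163, 29, 30, 505]), ([163.7, 170.7], [158, 165, 13, 12, 78]), ([211.0, 190.1], [199, 174, 27, 33, 219]), ([218.6, 194.7], [209, 181, 20, 28, 52]), ([291.6, 214.9], [283, 193, 18, 46, 786]), ([412.8, 204.6], [406, 197, 15, 16, 198]), ([345.0, 241.8], [339, 234, 14, 17, 180]), ([362.8, 241.8], [357, 234, 14, 17, 176]), ([380.2, 241.6], [374, 234, 14, 16, 179]), ([397.2, 241.5], [390, 234, 15, 16, 178])]
[[413.2 207. ]
 [401.5 353.5]
 [439.3 175.8]
 [265.9 174.6]]
```

View pics/wh.png

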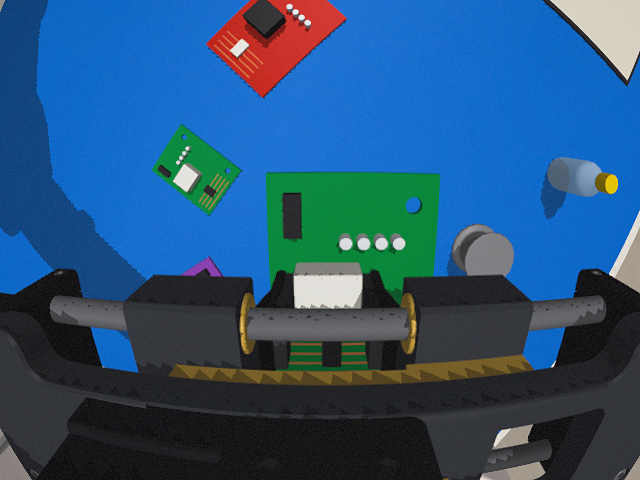

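Request:
{"method": "apply_moves", "body": {"commands": [[1, [0, 0.5, -2], 0], [1, [0, 1.2, -4], 0], [1, [0, 1.4, -4.7], 0], [1, [0, 1.4, -4.7], 0], [1, [0, 1.4, -4.7], 0], [1, [0, 1.4, -4.7], 0], [1, [0, 1.4, -4.7], 0], [1, [0, 1.4, -4.7], 0], [1, [0, 1.4, -4.7], 0], [1, [0, 0.6, -2], 0.1], [1, [0, 0, 0], 0.12], [1, [0, 0, 0], 0.12], [1, [0, 0, 0], 0.12], [1, [0, 0, 0], 0.09], [1, [0, 0, 0], 0]]}}

```text
time_s: 14.78
tcp_pos: [0.4843, 0.0621, 0.1718]
tool_rot: [-117.8, 87.1, 145.5]
ft_force: [0.6, -0.1, -0.5]
opening: 0.0297
```

```bash
python3 - <<'E'
from h import *
go(F(-39.8,-1.1,110),FY)
s=ctrl.sense(); M=R.from_euler('xyz',s['tool_rot'],degrees=True); print(M.as_matrix()[:,0])
E
```

```text
shift cm [ 6.13  1.69 -0.69] turn rad -0.010 (-0.6) jaw now -6.69 tcp [0.4843 0.0621 0.1718] q [ 37.   5. -48. 106.   2.  72. -18.] t 14.78 F [ 0.6 -0.1 -0.5] op 0.0297
[-0.04133204  0.02843929 -0.99874064]
```

Request:
{"method": "apply_moves", "body": {"commands": [[1, [0, 4, 0], 0], [1, [0, 4, 0], 0], [1, [0, 0, 0], 0]]}}

```text
time_s: 15.15
tcp_pos: [0.5634, 0.0515, 0.1647]
tool_rot: [-113.7, 86.9, 149.9]
ft_force: [-0.7, 0.8, -1.2]
opening: 0.0299
```

```bash
cat >> h.py <<'E'
def tilt():
    s=ctrl.sense(); M=R.from_euler('xyz',s['tool_rot'],degrees=True); d=R.from_euler('z',-V[3]).apply(M.as_matrix()[:,0]); print('tip leans (file x,y) mrad',(d[:2]*1000).round(1))
E
python3 - <<'E'
from h import *
go(F(-39.8,-1.1,110),FY)
tilt()
E
```

```text
shift cm [ 5.81 -6.29 -0.86] turn rad -0.005 (-0.3) jaw now -6.42 tcp [0.5634 0.0515 0.1647] q [ 33.  18. -47.  96.  11.  74. -23.] t 15.15 F [-0.7  0.8 -1.2] op 0.0299
tip leans (file x,y) mrad [-49.4  22. ]
```

Request:
{"method": "apply_moves", "body": {"commands": [[1, [0, -6, 0], 0], [1, [0, 0, 0], 0]]}}

```text
time_s: 15.4
tcp_pos: [0.4986, 0.0594, 0.1631]
tool_rot: [-112.2, 86.2, 151.6]
ft_force: [0.8, -0.8, -1.2]
opening: 0.0297
```

```bash
python3 - <<'E'
from h import *
go(F(-39.8,-1.1,110),FY)
tilt()
E
```

```text
shift cm [ 5.32  0.3  -0.8 ] turn rad -0.001 (-0.0) jaw now -6.19 tcp [0.4986 0.0594 0.1631] q [ 37.   9. -49. 104.   5.  72. -19.] t 15.40 F [ 0.8 -0.8 -1.2] op 0.0297
tip leans (file x,y) mrad [-61.1  25. ]
```

Request:
{"method": "apply_moves", "body": {"commands": [[1, [0, 0, 6], 0], [1, [0, 0, 0], 0]]}}

```text
time_s: 15.65
tcp_pos: [0.4906, -0.0019, 0.1611]
tool_rot: [-110.6, 86.3, 153.4]
ft_force: [0.6, 0.5, -1.1]
opening: 0.0298
```

```bash
python3 - <<'E'
from h import *
go(F(-39.8,-1.1,110),FY)
tilt()
E
```

```text
shift cm [ 5.25  0.44 -6.99] turn rad 0.003 (0.2) jaw now -5.98 tcp [ 0.4906 -0.0019  0.1611] q [ 42.   8. -47. 106.   4.  72. -11.] t 15.65 F [ 0.6  0.5 -1.1] op 0.0298
tip leans (file x,y) mrad [-60.9  22.7]
```

Request:
{"method": "apply_moves", "body": {"commands": [[1, [0, 0, 0], 0], [1, [0, 0, 0], 0], [1, [0, 0, 0], 0]]}}

```text
time_s: 16.02
tcp_pos: [0.4907, -0.0001, 0.1613]
tool_rot: [-111.3, 86.3, 152.9]
ft_force: [-0.3, 0.2, -0.5]
opening: 0.0298
```

```bash
python3 - <<'E'
from h import *
go(F(-39.8,-1.1,110),FY)
tilt()
E
```

```text
shift cm [ 5.27  0.47 -6.81] turn rad 0.006 (0.3) jaw now -5.80 tcp [ 4.907e-01 -1.000e-04  1.613e-01] q [ 42.   8. -47. 106.   4.  72. -11.] t 16.02 F [-0.3  0.2 -0.5] op 0.0298
tip leans (file x,y) mrad [-60.5  23.2]
```

Request:
{"method": "apply_moves", "body": {"commands": [[1, [-6, 0, 0], 0], [1, [0, 0, 0], 0]]}}

```text
time_s: 16.27
tcp_pos: [0.4941, -0.0003, 0.2222]
tool_rot: [-111.8, 86.2, 152.5]
ft_force: [-1.0, 0.1, -1.2]
opening: 0.0295
```

```bash
python3 - <<'E'
from h import *
go(F(-39.8,-1.1,110),FY)
tilt()
E
```

```text
shift cm [11.37  0.53 -6.64] turn rad 0.009 (0.5) jaw now -5.62 tcp [ 4.941e-01 -3.000e-04  2.222e-01] q [ 43.   5. -47. 101.   2.  79. -10.] t 16.27 F [-1.   0.1 -1.2] op 0.0295
tip leans (file x,y) mrad [-61.6  24. ]
```

Request:
{"method": "apply_moves", "body": {"commands": [[1, [0, 6, 0], 0], [1, [0, 0, 0], 0]]}}

```text
time_s: 16.52
tcp_pos: [0.5522, -0.0063, 0.2145]
tool_rot: [-109.2, 85.9, 155.2]
ft_force: [-0.7, 0.1, -1.7]
opening: 0.03
```

```bash
python3 - <<'E'
from h import *
go(F(-39.8,-1.1,110),FY)
tilt()
E
```

```text
shift cm [10.99 -5.26 -6.69] turn rad 0.010 (0.6) jaw now -5.57 tcp [ 0.5522 -0.0063  0.2145] q [ 40.  15. -48.  93.   9.  80. -15.] t 16.52 F [-0.7  0.1 -1.7] op 0.0300
tip leans (file x,y) mrad [-68.4  23.1]
```

Request:
{"method": "apply_moves", "body": {"commands": [[1, [0, -1.5, 0], 0], [1, [0, -1.5, 0], 0], [1, [0, -1.5, 0], 0], [1, [0, -1, 0], 0], [1, [0, 0, 0], 0]]}}

```text
time_s: 17.15
tcp_pos: [0.49, 0.0023, 0.2183]
tool_rot: [-105.8, 85.9, 158.8]
ft_force: [-0.5, 0.7, -0.0]
opening: 0.0301
```

```bash
python3 - <<'E'
from h import *
go(F(-39.8,-1.1,110),FY)
tilt()
E
```

```text
shift cm [10.92  1.06 -6.48] turn rad 0.014 (0.8) jaw now -5.33 tcp [0.49   0.0023 0.2183] q [ 44.   5. -49. 101.   2.  79. -10.] t 17.15 F [-0.5  0.7 -0. ] op 0.0301
tip leans (file x,y) mrad [-69.5  18.7]
```

Request:
{"method": "apply_moves", "body": {"commands": [[1, [5, 0, 0], 0], [1, [0, 0, 0], 0]]}}

```text
time_s: 17.4
tcp_pos: [0.4871, 0.0031, 0.1689]
tool_rot: [-105.0, 86.1, 159.6]
ft_force: [-0.3, -0.0, -0.2]
opening: 0.0297
```

```bash
python3 - <<'E'
from h import *
go(F(-39.8,-1.1,110),FY)
tilt()
E
```

```text
shift cm [ 5.96  0.98 -6.53] turn rad 0.013 (0.8) jaw now -5.37 tcp [0.4871 0.0031 0.1689] q [ 44.   7. -49. 105.   4.  73. -12.] t 17.40 F [-0.3 -0.  -0.2] op 0.0297
tip leans (file x,y) mrad [-65.8  16.8]
```

Request:
{"method": "apply_moves", "body": {"commands": [[1, [0, 0, -6], 0], [1, [0, 0, 0], 0]]}}

```text
time_s: 17.65
tcp_pos: [0.4956, 0.0643, 0.1736]
tool_rot: [-107.5, 86.4, 157.0]
ft_force: [0.1, 0.7, -0.0]
opening: 0.0292
```

```bash
python3 - <<'E'
from h import *
go(F(-39.8,-1.1,110),FY)
tilt()
E
```

```text
shift cm [ 6.34  0.71 -0.35] turn rad 0.011 (0.7) jaw now -5.49 tcp [0.4956 0.0643 0.1736] q [ 39.   9. -51. 104.   5.  74. -19.] t 17.65 F [ 0.1  0.7 -0. ] op 0.0292
tip leans (file x,y) mrad [-60.8  18.4]
```

Request:
{"method": "apply_moves", "body": {"commands": [[1, [0, 0, 0], 0.18], [1, [0, 0, 0], 0.18], [1, [0, 0, 0], 0]]}}

```text
time_s: 18.02
tcp_pos: [0.4994, 0.0641, 0.179]
tool_rot: [-89.0, 86.7, 154.4]
ft_force: [0.3, -0.9, -0.9]
opening: 0.0299
```

```bash
python3 - <<'E'
from h import *
go(F(-39.8,-1.1,110),FY)
tilt()
E
```

```text
shift cm [ 6.9   0.18 -0.41] turn rad -0.357 (-20.5) jaw now -26.61 tcp [0.4994 0.0641 0.179 ] q [ 37.   8. -49. 103.   4.  74. -40.] t 18.02 F [ 0.3 -0.9 -0.9] op 0.0299
tip leans (file x,y) mrad [-53.6  19. ]
```

Request:
{"method": "apply_moves", "body": {"commands": [[1, [0, 0, 0], -0.17], [1, [0, 0, 0], -0.17], [1, [0, 0, 0], 0]]}}

```text
time_s: 18.4
tcp_pos: [0.5017, 0.0632, 0.1823]
tool_rot: [-111.4, 87.0, 152.5]
ft_force: [-0.8, -0.7, -1.3]
opening: 0.0298
```

```bash
python3 - <<'E'
from h import *
go(F(-39.8,-1.1,110),FY)
tilt()
E
```

```text
shift cm [ 7.25  0.06 -0.38] turn rad 0.001 (0.1) jaw now -6.08 tcp [0.5017 0.0632 0.1823] q [ 39.   9. -51. 103.   5.  74. -20.] t 18.40 F [-0.8 -0.7 -1.3] op 0.0298
tip leans (file x,y) mrad [-49.1  19.2]
```

Request:
{"method": "apply_moves", "body": {"commands": [[1, [0, 0, 0], 0.18], [1, [0, 0, 0], 0.18], [1, [0, 0, 0], 0], [1, [0, 0, 0], -0.18], [1, [0, 0, 0], -0.18], [1, [0, 0, 0], 0], [1, [0, 0, 0], 0.18], [1, [0, 0, 0], 0.18], [1, [0, 0, 0], 0], [1, [0, 0, 0], -0.18], [1, [0, 0, 0], -0.18], [1, [0, 0, 0], 0]]}}

```text
time_s: 19.9
tcp_pos: [0.5038, 0.062, 0.1857]
tool_rot: [-113.8, 87.2, 150.3]
ft_force: [0.4, -0.1, -0.4]
opening: 0.03
```

```bash
python3 - <<'E'
from h import *
go(F(-39.8,-1.1,110),FY)
tilt()
E
```

```text
shift cm [ 7.59 -0.18 -0.47] turn rad 0.005 (0.3) jaw now -5.85 tcp [0.5038 0.062  0.1857] q [ 39.   8. -51. 103.   5.  74. -19.] t 19.90 F [ 0.4 -0.1 -0.4] op 0.0300
tip leans (file x,y) mrad [-45.1  19.7]
```

Request:
{"method": "apply_moves", "body": {"commands": [[1, [4, -0.1, -0.2], 0], [1, [4, -0.1, -0.2], 0], [1, [2.2, 0, 0], 0], [1, [1, 0, 0], 0], [1, [0, 0, 0], 0]]}}

```text
time_s: 20.52
tcp_pos: [0.4994, 0.0685, 0.0723]
tool_rot: [-115.2, 87.4, 148.3]
ft_force: [-0.2, 0.0, -0.4]
opening: 0.0297
```

```bash
cat > hov.py <<'E'
from h import *
from scipy.optimize import least_squares as LS
import sys
s=ctrl.sense(); M=R.from_euler('xyz',s['tool_rot'],degrees=True)
go(F(-39.8,-1.1,74),FY); tilt()
im,p=snap('wrist',sys.argv[1])
h=cv2.cvtColor(im[:,:,::-1].copy(),cv2.COLOR_BGR2HSV).astype(int); g=((h[...,0]>45)&(h[...,0]<85)&(h[...,1]>80))
n,l,st,c=cv2.connectedComponentsWithStats((~g).astype(np.uint8))
k=[i for i in range(1,n) if np.linalg.norm(c[i]-[412.8,204.6])<9 and 60<st[i,4]<400]
hp=c[k[0]] if k else np.array([412.8,204.6]); print('hole px',hp,len(k))
T=lambda P: M.apply(np.atleast_2d(P))+s['tcp_pos']
r=LS(lambda a:(proj(p,T([[.0072,a[0],a[1]]]),True)-hp).ravel(),[.04,-.04]).x; print('hole in tool',r.round(4))
for nm,zz,y in(('L',r[1],40),('R',r[1]+.08,-40)):
    H=T([[.0092,r[0],zz]])[0]; d=R.from_euler('z',-V[3]).apply(H-F(0,y,52)); print(nm,'hole minus post tip, file mm',(d*1000).round(1))
print('tip px',proj(p,[F(0,40,52),F(0,40,43),F(0,40,13)],True).round(1).tolist())
C=cv2.resize(im[150:260,340:470,::-1],None,fx=6,fy=5.4,interpolation=cv2.INTER_CUBIC); cv2.imwrite('pics/z'+sys.argv[1],C)
E
python3 hov.py h1.png
```

```text
shift cm [-0.17 -0.01 -0.02] turn rad -0.006 (-0.4) jaw now -6.49 tcp [0.4994 0.0685 0.0723] q [ 35.  16. -49. 110.  11.  62. -26.] t 20.52 F [-0.2  0.  -0.4] op 0.0297
tip leans (file x,y) mrad [-41.4  19.8]
hole px [412.82198953 204.67015707] 1
hole in tool [ 0.0404 -0.0408]
L hole minus post tip, file mm [ 0.5 -0.5 10.3]
R hole minus post tip, file mm [-0.  -0.5  8.7]
tip px [[407.3, 199.4], [404.4, 196.8], [396.5, 189.5]]
```

View pics/zh1.png

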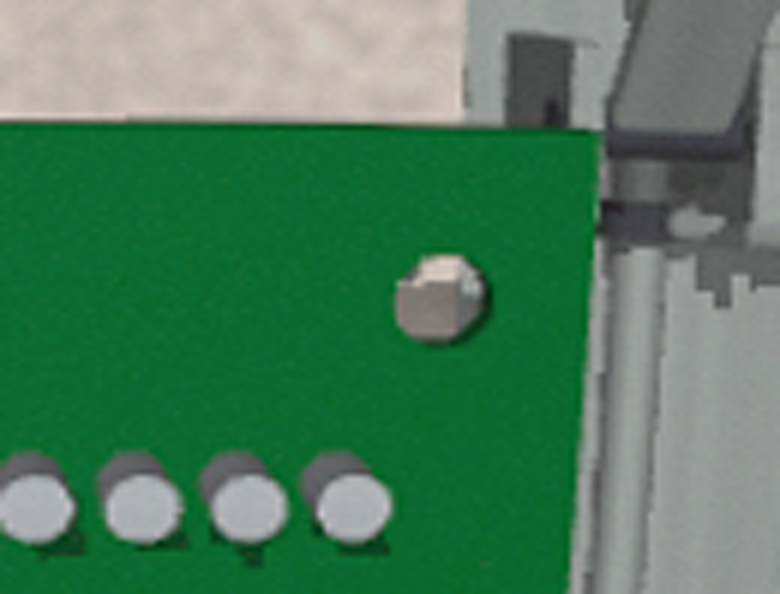

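Request:
{"method": "apply_moves", "body": {"commands": [[1, [0.4, -0.02, -0.04], -0.006], [1, [0.35, 0, 0], 0], [1, [0, 0, 0], 0]]}}

```text
time_s: 20.95
tcp_pos: [0.5013, 0.0691, 0.0671]
tool_rot: [-118.7, 87.6, 145.1]
ft_force: [-0.8, 0.3, -0.6]
opening: 0.0295
```

```bash
python3 hov.py h2.png
```

```text
shift cm [-0.69 -0.22  0.05] turn rad -0.001 (-0.1) jaw now -6.19 tcp [0.5013 0.0691 0.0671] q [ 35.  16. -49. 111.  12.  61. -26.] t 20.95 F [-0.8  0.3 -0.6] op 0.0295
tip leans (file x,y) mrad [-36.2  19.8]
hole px [412.81283422 204.69518717] 1
hole in tool [ 0.0404 -0.0408]
L hole minus post tip, file mm [2.2 0.5 5.2]
R hole minus post tip, file mm [2.1 0.5 3.6]
tip px [[405.5, 203.0], [402.5, 200.1], [394.4, 192.2]]
```

View pics/zh2.png

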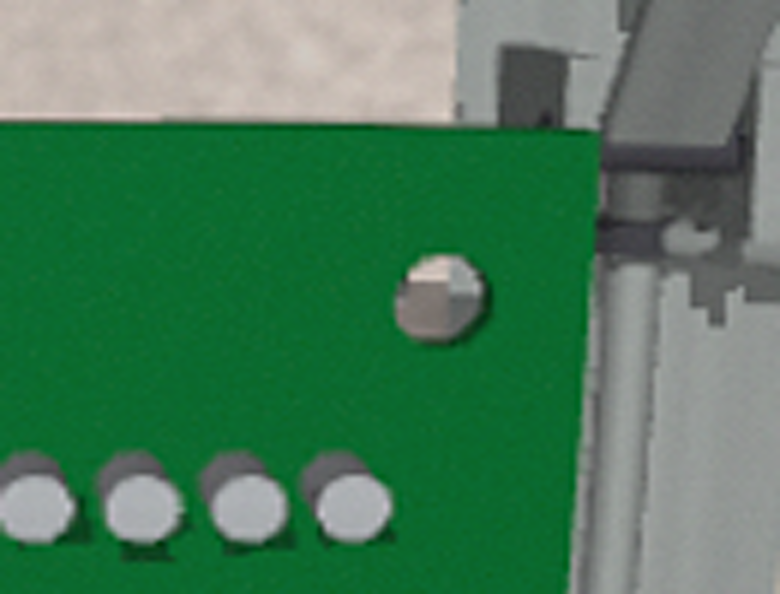

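```bash
python3 - <<'E'
from h import *
s=ctrl.sense(); p=ctrl.camera_params('wrist'); go(F(-40.3,-0.8,60),FY); tilt()
for y in (10,20,30,40): print(y,proj(p,[F(12,y,13)],True).round(1))
print(proj(p,[F(0,75,13),F(12,75,13)],True).round(1))
E
```

```text
shift cm [ 0.73 -0.23  0.05] turn rad -0.001 (-0.1) jaw now -6.19 tcp [0.5014 0.0691 0.0672] q [ 35.  16. -49. 111.  12.  61. -26.] t 21.00 F [ 1.   0.6 -0.8] op 0.0298
tip leans (file x,y) mrad [-35.9  19.9]
10 [[411.5 241.3]]
20 [[412.4 225.4]]
30 [[413.2 209.2]]
40 [[413.9 192.7]]
[[395.3 133.2]
 [415.5 133.9]]
```

```bash
python3 - <<'E'
from h import *
import pickle; p=pickle.load(open('wf.pkl','rb'))
im=cv2.imread('pics/wf.png').astype(int)
for y in (0,15,25): 
    q=proj(p,[F(12,y,13)],True)[0]; r=int(round(q[1])); print(q.round(1),[tuple(im[r,c]) for c in range(int(q[0])-4,int(q[0])+5)])
p=ctrl.camera_params('wrist'); im=cv2.imread('pics/h2.png').astype(int)
for y in (66,62,58,):
    q=proj(p,[F(12,y,13)],True)[0]; r=int(round(q[1])); print(q.round(1),[tuple(im[r,c]) for c in range(int(q[0])-4,int(q[0])+6)])
E
```

```text
[339.3 210.7] [(np.int64(162), np.int64(168), np.int64(180)), (np.int64(161), np.int64(168), np.int64(180)), (np.int64(160), np.int64(168), np.int64(180)), (np.int64(165), np.int64(171), np.int64(182)), (np.int64(137), np.int64(147), np.int64(153)), (np.int64(110), np.int64(112), np.int64(110)), (np.int64(130), np.int64(133), np.int64(127)), (np.int64(132), np.int64(133), np.int64(131)), (np.int64(129), np.int64(130), np.int64(125))]
[338.4 195.6] [(np.int64(153), np.int64(160), np.int64(169)), (np.int64(156), np.int64(164), np.int64(173)), (np.int64(161), np.int64(167), np.int64(178)), (np.int64(161), np.int64(168), np.int64(178)), (np.int64(154), np.int64(161), np.int64(166)), (np.int64(139), np.int64(144), np.int64(141)), (np.int64(136), np.int64(137), np.int64(134)), (np.int64(135), np.int64(135), np.int64(133)), (np.int64(130), np.int64(135), np.int64(131))]
[337.8 185.4] [(np.int64(115), np.int64(121), np.int64(127)), (np.int64(164), np.int64(170), np.int64(180)), (np.int64(159), np.int64(165), np.int64(176)), (np.int64(162), np.int64(170), np.int64(180)), (np.int64(154), np.in
[... 968 characters left out ...]
int64(159), np.int64(158)), (np.int64(153), np.int64(153), np.int64(150)), (np.int64(149), np.int64(153), np.int64(147)), (np.int64(150), np.int64(155), np.int64(150)), (np.int64(153), np.int64(156), np.int64(150))]
[414.9 162.6] [(np.int64(181), np.int64(187), np.int64(197)), (np.int64(180), np.int64(186), np.int64(198)), (np.int64(179), np.int64(188), np.int64(200)), (np.int64(181), np.int64(191), np.int64(201)), (np.int64(181), np.int64(189), np.int64(201)), (np.int64(185), np.int64(192), np.int64(203)), (np.int64(153), np.int64(154), np.int64(152)), (np.int64(150), np.int64(152), np.int64(146)), (np.int64(150), np.int64(154), np.int64(150)), (np.int64(150), np.int64(154), np.int64(149))]
```

Request:
{"method": "apply_moves", "body": {"commands": [[1, [0, -0.24, 0.05], 0], [1, [0, 0, 0], 0]]}}

```text
time_s: 21.25
tcp_pos: [0.499, 0.0689, 0.0676]
tool_rot: [-119.1, 87.7, 144.7]
ft_force: [0.7, -0.8, -0.2]
opening: 0.03
```

```bash
cat > al.py <<'E'
from h import *
s=ctrl.sense(); M=R.from_euler('xyz',s['tool_rot'],degrees=True)
T=lambda P: M.apply(np.atleast_2d(P))+s['tcp_pos']
for nm,zz,y in(('L',-.0408,40),('R',.0392,-40)):
    H=T([[.0092,.0404,zz]])[0]; d=R.from_euler('z',-V[3]).apply(H-F(0,y,13)); print(nm,'hole-post file mm',(d*1000).round(1))
go(s['tcp_pos'],FY,s); tilt()
E
python3 al.py
```

```text
L hole-post file mm [-0.   0.  44.8]
R hole-post file mm [-0.2  0.  43.2]
shift cm [0. 0. 0.] turn rad -0.001 (-0.1) jaw now -6.20 tcp [0.499  0.0689 0.0676] q [ 35.  16. -49. 111.  12.  61. -26.] t 21.25 F [ 0.7 -0.8 -0.2] op 0.0300
tip leans (file x,y) mrad [-35.5  19.8]
```

Request:
{"method": "apply_moves", "body": {"commands": [[1, [0.4, 0, 0], 0], [1, [0.4, -0.05, 0], 0], [1, [0, 0, 0], 0]]}}

```text
time_s: 21.62
tcp_pos: [0.498, 0.069, 0.059]
tool_rot: [-118.8, 87.7, 145.0]
ft_force: [0.1, -0.8, -0.6]
opening: 0.03
```

```bash
python3 al.py
```

```text
L hole-post file mm [-1.   0.  36.1]
R hole-post file mm [-1.1  0.  34.5]
shift cm [0. 0. 0.] turn rad -0.001 (-0.1) jaw now -6.20 tcp [0.498 0.069 0.059] q [ 35.  16. -49. 111.  12.  60. -26.] t 21.62 F [ 0.1 -0.8 -0.6] op 0.0300
tip leans (file x,y) mrad [-35.6  19.7]
```

Request:
{"method": "apply_moves", "body": {"commands": [[1, [0.3, 0.1, 0], 0], [1, [0.4, 0.02, 0.01], 0], [1, [0, 0, 0], 0]]}}

```text
time_s: 22.0
tcp_pos: [0.499, 0.069, 0.0513]
tool_rot: [-118.9, 87.6, 144.9]
ft_force: [-0.2, 0.4, -0.5]
opening: 0.03
```

```bash
python3 al.py
```

```text
L hole-post file mm [ 0.   0.1 28.4]
R hole-post file mm [-0.1  0.1 26.8]
shift cm [0. 0. 0.] turn rad -0.001 (-0.1) jaw now -6.20 tcp [0.499  0.069  0.0513] q [ 34.  17. -49. 112.  13.  59. -27.] t 22.00 F [-0.2  0.4 -0.5] op 0.0300
tip leans (file x,y) mrad [-35.9  19.9]
```

Request:
{"method": "apply_moves", "body": {"commands": [[1, [0.4, 0.02, 0.01], 0], [1, [0.4, 0.02, 0.01], 0], [1, [0.4, 0.02, 0.01], 0], [1, [0, 0, 0], 0]]}}

```text
time_s: 22.5
tcp_pos: [0.4992, 0.0689, 0.0383]
tool_rot: [-118.7, 87.6, 145.0]
ft_force: [0.0, -0.7, -1.4]
opening: 0.0294
```

```bash
python3 al.py
```

```text
L hole-post file mm [ 0.1  0.  15.5]
R hole-post file mm [-0.   0.  13.9]
shift cm [0. 0. 0.] turn rad -0.001 (-0.1) jaw now -6.20 tcp [0.4992 0.0689 0.0383] q [ 33.  18. -48. 112.  14.  58. -28.] t 22.50 F [ 0.  -0.7 -1.4] op 0.0294
tip leans (file x,y) mrad [-36.   19.8]
```

Request:
{"method": "apply_moves", "body": {"commands": [[1, [0.4, 0.02, 0.01], 0], [1, [0.4, 0.02, 0.01], 0], [1, [0.3, 0.02, 0.01], 0], [1, [0.1, 0, 0], 0], [1, [0, 0, 0], 0]]}}

```text
time_s: 23.12
tcp_pos: [0.4994, 0.0689, 0.0255]
tool_rot: [-118.9, 87.6, 144.8]
ft_force: [-0.2, -0.2, -1.0]
opening: 0.0299
```

```bash
python3 al.py
```

```text
L hole-post file mm [0.4 0.  2.6]
R hole-post file mm [0.3 0.  1. ]
shift cm [0. 0. 0.] turn rad -0.001 (-0.1) jaw now -6.20 tcp [0.4994 0.0689 0.0255] q [ 33.  20. -48. 113.  15.  56. -28.] t 23.12 F [-0.2 -0.2 -1. ] op 0.0299
tip leans (file x,y) mrad [-36.   19.9]
```

Request:
{"method": "apply_moves", "body": {"commands": [[1, [0.1, 0, 0], 0], [0.6, [0, 0, 0], 0], [0.2, [0, 0, 0], 0], [-0.1, [0, 0, 0], 0], [-0.1, [0, 0, 0], 0]]}}

```text
time_s: 23.75
tcp_pos: [0.5001, 0.069, 0.0251]
tool_rot: [-120.1, 87.7, 143.7]
ft_force: [-0.4, -0.2, 0.4]
opening: 0.045
```

```bash
python3 al.py
```

```text
L hole-post file mm [1.1 0.2 2.3]
R hole-post file mm [0.9 0.2 0.7]
shift cm [0. 0. 0.] turn rad -0.001 (-0.1) jaw now -6.20 tcp [0.5001 0.069  0.0251] q [ 33.  20. -48. 113.  15.  56. -29.] t 23.75 F [-0.4 -0.2  0.4] op 0.0450
tip leans (file x,y) mrad [-34.5  20.1]
```

Request:
{"method": "apply_moves", "body": {"commands": [[-0.1, [-1, 0, 0], 0], [-0.1, [-2, 0, 0], 0], [-0.1, [-3, 0, 0], 0], [-0.1, [-4, 0, 0], 0], [-0.1, [-2, 0, 2], 0], [-0.1, [0, 0, 0], 0]]}}

```text
time_s: 24.5
tcp_pos: [0.5025, 0.0468, 0.1513]
tool_rot: [-122.1, 87.8, 141.8]
ft_force: [-0.1, 0.4, -0.0]
opening: 0.0481
```

```bash
python3 - <<'E'
from h import *
go(F(28,100,140),FY); tilt()
im,p=snap('wrist','wp.png')
C=cv2.resize(im[60:300,220:500,::-1],None,fx=2.8,fy=2.4,interpolation=cv2.INTER_CUBIC)[:576,:784]; cv2.imwrite('pics/zwp.png',C)
h=cv2.cvtColor(im[:,:,::-1].copy(),cv2.COLOR_BGR2HSV).astype(int); g=((h[...,0]>45)&(h[...,0]<85)&(h[...,1]>80))
n,l,st,c=cv2.connectedComponentsWithStats((~g).astype(np.uint8))
q=[(x,y) for x in (-68,12) for y in(-55,55)]
print('pred corners',proj(p,[F(x,y,17) for x,y in q],True).round(1).tolist()); print('pred hole L top/post tip',proj(p,[F(0,40,17),F(0,40,52),F(0,-40,17),F(0,-40,52)],True).round(1).tolist())
try: print('quad',quad(cv2.morphologyEx(g.astype(np.uint8),cv2.MORPH_CLOSE,np.ones((5,5))),tuple(np.round(proj(p,[F(-60,20,17)],True)[0]).astype(int))).round(1).tolist())
except Exception as e: print(e)
E
```

```text
shift cm [  1.17   6.27 -12.23] turn rad 0.001 (0.0) jaw now -6.10 tcp [0.5025 0.0468 0.1513] q [ 40.   9. -51. 106.   6.  70. -19.] t 24.50 F [-0.1  0.4 -0. ] op 0.0481
tip leans (file x,y) mrad [-32.2  20.2]
pred corners [[292.9, 264.3], [290.5, 132.6], [386.9, 265.2], [391.0, 133.2]]
pred hole L top/post tip [[375.8, 151.4], [380.6, 152.7], [373.5, 248.2], [377.6, 261.3]]
quad [[391.79998779296875, 133.0], [387.8999938964844, 265.0], [293.70001220703125, 265.0], [291.5, 133.0]]
```

View pics/zwp.png

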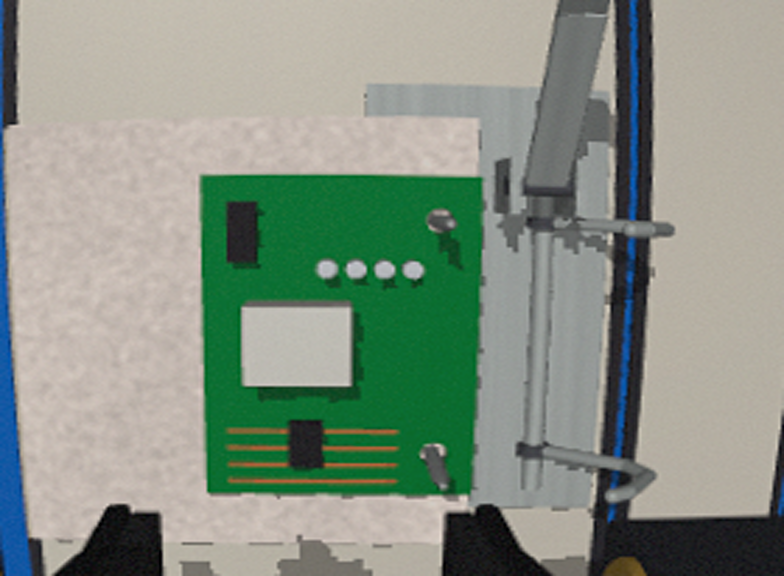

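Request:
{"method": "apply_moves", "body": {"commands": [[0.5, [0, 1, -2], 0], [1, [0, 1.7, -3.3], 0], [1, [0, 1.7, -3.3], 0], [1, [0, 1.4, -2.8], 0], [1, [0, 0.6, -1], 0], [1, [0.5, 0, 0], 0], [1, [0, 0, 0], 0]]}}

```text
time_s: 25.42
tcp_pos: [0.5744, 0.1716, 0.138]
tool_rot: [-114.1, 87.1, 150.0]
ft_force: [-0.6, -1.5, -1.5]
opening: 0.001
```

```bash
python3 - <<'E'
from h import *
go(F(28,111,97),FY); tilt()
E
```

```text
shift cm [ 4.08  0.6  -0.09] turn rad 0.005 (0.3) jaw now -5.85 tcp [0.5744 0.1716 0.138 ] q [ 22.  25. -51.  94.  17.  73. -37.] t 25.43 F [-0.6 -1.5 -1.5] op 0.0010
tip leans (file x,y) mrad [-46.1  20.4]
```

Request:
{"method": "apply_moves", "body": {"commands": [[1, [1.5, 0.3, -0.05], 0], [1, [1.5, 0.2, 0], 0], [1, [0.6, 0, 0], 0], [1, [0, 0, 0], 0]]}}

```text
time_s: 25.92
tcp_pos: [0.5774, 0.1688, 0.0985]
tool_rot: [-110.6, 87.1, 153.3]
ft_force: [0.3, -0.6, 0.1]
opening: 0.0005
```

```bash
python3 - <<'E'
from h import *
go(F(28,111,92),FY); tilt()
E
```

```text
shift cm [ 0.65  0.12 -0.41] turn rad 0.001 (0.1) jaw now -6.08 tcp [0.5774 0.1688 0.0985] q [ 21.  27. -49.  95.  19.  69. -39.] t 25.93 F [ 0.3 -0.6  0.1] op 0.0005
tip leans (file x,y) mrad [-46.9  17.6]
```

Request:
{"method": "apply_moves", "body": {"commands": [[1, [0.3, 0.1, -0.4], 0], [1, [0.3, 0, -0.2], 0], [1, [0.3, 0.02, -0.25], 0], [1, [0.3, 0.02, -0.25], 0]]}}

```text
time_s: 26.42
tcp_pos: [0.5803, 0.1822, 0.0898]
tool_rot: [-113.1, 87.2, 150.9]
ft_force: [-2.8, -1.3, 6.7]
opening: 0.0003
```

```bash
cat > lv.py <<'E'
from h import *
s=ctrl.sense(); d=R.from_euler('z',-V[3]).apply(s['tcp_pos']-np.array(V[:3]))*1000; a=np.arcsin(np.clip((d[2]-37)/80,-1,1)); print('TCP in file mm',d.round(1),'lever if touching %.3f'%a,'roll y there %.1f'%(52+80*np.cos(a)),'F',s['ft_force'].round(1)); tilt(); go(s['tcp_pos'],FY,s)
E
python3 lv.py
```

```text
TCP in file mm [ 28.6 120.5  89.8] lever if touching 0.721 roll y there 112.1 F [-2.8 -1.3  6.7]
tip leans (file x,y) mrad [-44.5  18.9]
shift cm [0. 0. 0.] turn rad 0.001 (0.1) jaw now -6.06 tcp [0.5803 0.1822 0.0898] q [ 19.  28. -49.  95.  20.  68. -40.] t 26.43 F [-2.8 -1.3  6.7] op 0.0003
```

Request:
{"method": "apply_moves", "body": {"commands": [[1, [-0.1, 0, 0.7], 0], [1, [0.4, 0, 0], 0], [1, [0.4, 0.02, -0.2], 0], [1, [0.4, 0.02, -0.2], 0]]}}

```text
time_s: 26.92
tcp_pos: [0.5806, 0.1851, 0.0854]
tool_rot: [-119.6, 87.3, 144.6]
ft_force: [-2.9, -0.7, 6.6]
opening: 0.0004
```

```bash
python3 lv.py
```

```text
TCP in file mm [ 28.6 123.3  85.4] lever if touching 0.650 roll y there 115.7 F [-2.9 -0.7  6.6]
tip leans (file x,y) mrad [-40.6  22.8]
shift cm [0. 0. 0.] turn rad 0.005 (0.3) jaw now -5.85 tcp [0.5806 0.1851 0.0854] q [ 19.  29. -49.  95.  20.  68. -40.] t 26.93 F [-2.9 -0.7  6.6] op 0.0004
```

Request:
{"method": "apply_moves", "body": {"commands": [[1, [0.3, 0, 0.5], 0], [1, [0.6, 0.02, 0.1], 0], [1, [0.6, 0.02, 0], 0], [1, [0.6, 0.02, 0], 0]]}}

```text
time_s: 27.42
tcp_pos: [0.5808, 0.1875, 0.0718]
tool_rot: [-130.6, 87.3, 133.8]
ft_force: [-3.3, 0.4, 8.4]
opening: 0.0002
```

```bash
python3 lv.py
```

```text
TCP in file mm [ 28.6 125.8  71.8] lever if touching 0.450 roll y there 124.1 F [-3.3  0.4  8.4]
tip leans (file x,y) mrad [-35.5  29.8]
shift cm [0. 0. 0.] turn rad 0.010 (0.6) jaw now -5.58 tcp [0.5808 0.1875 0.0718] q [ 19.  29. -49.  96.  21.  66. -40.] t 27.43 F [-3.3  0.4  8.4] op 0.0002
```

Request:
{"method": "apply_moves", "body": {"commands": [[1, [0.6, 0.02, 0], 0], [1, [0.6, 0.02, 0], 0], [1, [0.6, 0.02, 0], 0]]}}

```text
time_s: 27.8
tcp_pos: [0.5813, 0.1923, 0.058]
tool_rot: [-135.5, 87.3, 129.0]
ft_force: [-2.1, 1.0, 6.1]
opening: 0.0004
```

```bash
python3 lv.py
```

```text
TCP in file mm [ 28.5 130.6  58. ] lever if touching 0.266 roll y there 129.2 F [-2.1  1.   6.1]
tip leans (file x,y) mrad [-32.9  32.7]
shift cm [0. 0. 0.] turn rad 0.013 (0.7) jaw now -5.42 tcp [0.5813 0.1923 0.058 ] q [ 18.  30. -48.  97.  22.  64. -41.] t 27.80 F [-2.1  1.   6.1] op 0.0004
```

Request:
{"method": "apply_moves", "body": {"commands": [[1, [0.6, 0.02, 0.08], 0], [1, [0.5, 0.02, 0.1], 0], [1, [0.3, 0.02, 0.1], 0], [1, [0.3, 0.02, 0.1], 0]]}}

```text
time_s: 28.3
tcp_pos: [0.5815, 0.1903, 0.0408]
tool_rot: [-137.2, 87.4, 127.4]
ft_force: [-0.1, -0.4, 0.2]
opening: 0.0006
```

```bash
python3 lv.py
```

```text
TCP in file mm [ 28.9 128.6  40.8] lever if touching 0.047 roll y there 131.9 F [-0.1 -0.4  0.2]
tip leans (file x,y) mrad [-31.8  33.5]
shift cm [0. 0. 0.] turn rad 0.014 (0.8) jaw now -5.34 tcp [0.5815 0.1903 0.0408] q [ 18.  31. -48.  98.  23.  63. -41.] t 28.30 F [-0.1 -0.4  0.2] op 0.0006
```

Snapped shut. Now seat it slowly.

Request:
{"method": "apply_moves", "body": {"commands": [[1, [0.2, 0, -0.25], 0], [1, [0.2, 0, 0], 0], [1, [0.2, 0, 0], 0], [1, [0.2, 0, 0], 0]]}}

```text
time_s: 28.8
tcp_pos: [0.5823, 0.1951, 0.0364]
tool_rot: [-139.7, 87.3, 124.9]
ft_force: [-4.0, -0.6, 11.4]
opening: 0.0006
```

```bash
python3 lv.py
```

```text
TCP in file mm [ 29.1 133.5  36.4] lever if touching -0.008 roll y there 132.0 F [-4.  -0.6 11.4]
tip leans (file x,y) mrad [-30.5  34.9]
shift cm [0. 0. 0.] turn rad 0.014 (0.8) jaw now -5.34 tcp [0.5823 0.1951 0.0364] q [ 18.  32. -47.  98.  23.  62. -42.] t 28.80 F [-4.  -0.6 11.4] op 0.0006
```

Request:
{"method": "apply_moves", "body": {"commands": [[1, [0.15, 0.02, 0], 0]]}}

```text
time_s: 28.92
tcp_pos: [0.5824, 0.1963, 0.0368]
tool_rot: [-140.5, 87.3, 124.1]
ft_force: [-3.8, -0.5, 10.9]
opening: 0.0004
```

Request:
{"method": "apply_moves", "body": {"commands": [[1, [0.15, 0.02, 0], 0]]}}

```text
time_s: 29.05
tcp_pos: [0.5825, 0.1975, 0.037]
tool_rot: [-141.2, 87.3, 123.5]
ft_force: [-3.3, -0.6, 10.1]
opening: 0.0003
```

Request:
{"method": "apply_moves", "body": {"commands": [[1, [0.15, 0.02, 0], 0], [1, [0.15, 0.02, 0], 0]]}}

```text
time_s: 29.3
tcp_pos: [0.5827, 0.1998, 0.0372]
tool_rot: [-142.7, 87.3, 122.1]
ft_force: [-2.7, -1.1, 9.8]
opening: 0.0008
```

Request:
{"method": "apply_moves", "body": {"commands": [[1, [0.18, 0.01, 0.3], 0], [1, [0.19, 0.01, 0.3], 0]]}}

```text
time_s: 29.55
tcp_pos: [0.5825, 0.1976, 0.0369]
tool_rot: [-146.6, 87.2, 118.2]
ft_force: [-3.4, 0.9, 10.0]
opening: 0.0004
```

Request:
{"method": "apply_moves", "body": {"commands": [[1, [0.2, 0.01, 0.2], 0], [1, [0.2, 0.01, 0.2], 0]]}}

```text
time_s: 29.8
tcp_pos: [0.5825, 0.1973, 0.0367]
tool_rot: [-150.3, 87.1, 114.7]
ft_force: [-4.1, 0.6, 11.4]
opening: 0.0002
```

Steady at about 12 N in total; hold it for over a second.

Request:
{"method": "apply_moves", "body": {"commands": [[1, [0.2, 0.01, 0.18], 0], [1, [0.2, 0.01, 0.18], 0], [1, [0.2, 0.01, 0.18], 0], [1, [0.2, 0.01, 0.18], 0]]}}

```text
time_s: 30.3
tcp_pos: [0.5825, 0.1973, 0.0366]
tool_rot: [-156.2, 86.9, 109.0]
ft_force: [-3.2, -0.9, 11.1]
opening: 0.0003
```

Request:
{"method": "apply_moves", "body": {"commands": [[1, [0.2, 0.01, 0.18], 0], [1, [0.2, 0.01, 0.18], 0], [1, [0.2, 0.01, 0.18], 0], [1, [0.2, 0.01, 0.18], 0], [1, [0.2, 0.01, 0.18], 0]]}}

```text
time_s: 30.92
tcp_pos: [0.5824, 0.1972, 0.0366]
tool_rot: [-162.1, 86.6, 103.3]
ft_force: [-4.0, 0.0, 11.6]
opening: 0.0004
```

Request:
{"method": "apply_moves", "body": {"commands": [[1, [-0.5, 0, 0], 0], [1, [-1.5, 0, 0], 0], [1, [-3, 0, 0], 0], [1, [-4, 0, 0], 0], [1, [-4, 0, 4], 0], [1, [-2, 0, 4], 0], [1, [0, 0, 4], 0], [1, [0, 0, 2], 0], [1, [0, 0, 0], 0]]}}

```text
time_s: 32.05
tcp_pos: [0.5746, 0.0456, 0.1881]
tool_rot: [-167.8, 86.7, 97.7]
ft_force: [-0.6, 0.5, 1.4]
opening: 0.0005
```

```bash
python3 - <<'E'
from h import *
s=ctrl.sense(); print(s['time_s'],s['ft_force'].round(1),s['tcp_pos'].round(3))
im,p=snap('wrist','we.png')
h=cv2.cvtColor(im[:,:,::-1].copy(),cv2.COLOR_BGR2HSV).astype(int); g=((h[...,0]>45)&(h[...,0]<85)&(h[...,1]>80))
print('pred corners',proj(p,[F(x,y,17) for x in (-68,12) for y in(-55,55)],True).round(1).tolist())
try: print('quad',quad(cv2.morphologyEx(g.astype(np.uint8),cv2.MORPH_CLOSE,np.ones((5,5))),tuple(np.round(proj(p,[F(-60,20,17)],True)[0]).astype(int))).round(1).tolist())
except Exception as e: print(e)
m=((h[...,0]<8)|(h[...,0]>172))&(h[...,1]>150)
n,l,st,c=cv2.connectedComponentsWithStats(m.astype(np.uint8)); print('red',[(c[i].round(1).tolist(),int(st[i,4])) for i in range(1,n) if st[i,4]>60])
for a in(0,.1,.2): print(a,proj(p,[F(28,52+80*np.cos(a),30+80*np.sin(a))],True).round(1))
q=ctrl.camera('top'); d=cv2.absdiff(q,cv2.imread('pics/top0.png')[:,:,::-1].copy()); 
C=np.vstack([im[:,:,::-1][40:300,120:520]*1]); C=cv2.resize(C,None,fx=1.9,fy=1.9); T=q[:,:,::-1]
cv2.imwrite('pics/fin.png',np.hstack([C[:480,:460],T[120:440,60:400].copy() if 0 else cv2.resize(T[120:460,60:540],(340,241)).repeat(1,0)[:241] if 0 else cv2.copyMakeBorder(cv2.resize(T[120:460,60:540],(340,241)),0,239,0,0,cv2.BORDER_CONSTANT)]))
E
```

```text
32.05 [-0.6  0.5  1.4] [0.575 0.046 0.188]
pred corners [[220.2, 261.2], [218.2, 146.8], [301.5, 264.6], [303.6, 146.9]]
quad [[303.6000061035156, 147.0], [301.70001220703125, 264.3999938964844], [220.1999969482422, 261.5], [218.60000610351562, 147.0]]
red [([322.8, 60.0], 347)]
0 [[323.6  60.8]]
0.1 [[323.4  59. ]]
0.2 [[323.1  58. ]]
```

View pics/fin.png

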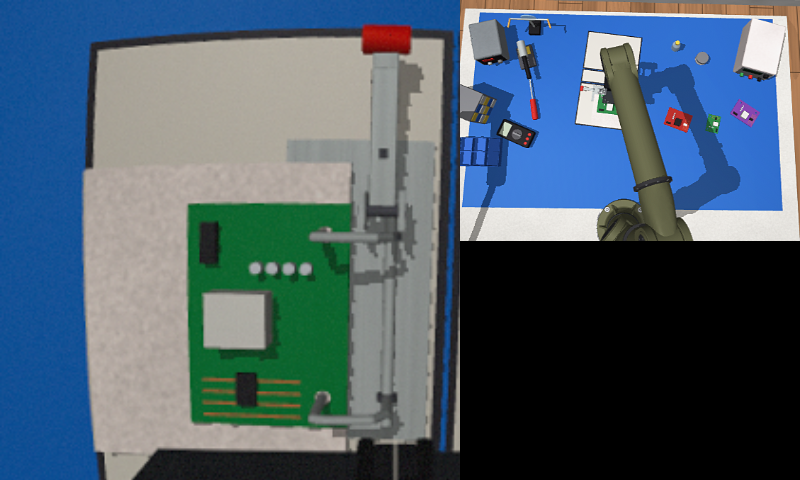

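```bash
python3 -c "
from cell import ctrl
print(ctrl.sense()['joint_vel'].round(2)); print(ctrl.close_job())"
```

```text
[-1.34  0.37 -0.87  0.09 -0.24 -0.23  0.01]
the job is handed in; nothing more can be done
None
```

I handed the job in at about 32 s of the 72 s allowed. The green board is filed on both posts and the lever is shut; the system gave no verdict.

**What I did**
- **Lever up:** I pinched the red roll by its ends and lifted it along its arc. A scene-camera check put the lever at about 0.75 rad.
- **Board on:** I gripped the board by the white block, checked its holes against the posts with the wrist camera, lowered it and let go. The force reading stayed below about 2 N throughout.
- **Lever down:** I pressed the roll with shut fingers. After it snapped home I kept the reading at 10–12 N for about 2 s. The highest wrist reading I saw was 12.1 N, but readings come only at the end of each call.

**Last checks**
- **Board:** its corners lay within 0.5 pixel of where they should be when filed flat on the posts.
- **Lever and rings:** the roll was within 1 pixel of the closed position, the rings were seen closed over the posts, and the fingers were clear of everything.
- **Other items:** in the top view the other things looked to be in their places. This was only by eye, and the arm may have hidden some of the bench.

**What was off:** the tool slowly tilted by 2–4° during fast moves, and I could only partly undo it. I let the board go while it was tilted about 2°, with 1–2 mm to drop, and it settled flat. I never read the lever angle directly, and a picture cannot tell 0.02 rad from 0.03 rad. The main evidence that it is fully home is that the finger height and force matched the hard stop.

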